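# Re-rack four vials in reverse order

## Task

Move the four vials from the full rack into the empty rack in reverse order, one to a cup: the vial next to the black head plate of the full rack goes into the cup farthest from the head plate of the other rack, the second from the head plate becomes the second from the far end, and so on. Set each one down upright on the floor of its cup; do not tip vials over or drop them.

Things in the scene. Friction and masses are not known exactly. Their poses are not given: they have to be found in the camera images.
- rack_full: The full rack, fixed: a 240 x 56 x 3 mm strip with a row of four cups and an upright black head plate (37 mm high) at one end. Origin: on the bench under the row's middle; y axis along the row towards the head plate, z up. Cup centres at x = 0, y = +82.5 (next to the plate), +27.5, -27.5, -82.5 mm. The hood's canopy overhangs from x = 0.61 m (world) back, 0.46 m up: keep the wrist clear.
- rack_empty: The empty rack, fixed, same shape and size, its four cups empty. Origin under the middle of its row; y axis along the row towards its head plate, z up. Cup centres at y = +82.5 (next to the head plate), +27.5, -27.5, -82.5 mm, x = 0. Each cup is 49 mm square inside; its floor is 5.5 mm and its rim 14 mm above the bench, so a vial is best held above the rim, with the fingers closing across the row (along x of the rack).
- mid_tube (a point): A slim white plastic bottle with a narrow shoulder and white cap: 33 mm in diameter, 94 mm high, loose, standing upright in a cup of the full rack. The point is its centre, half-way up; z is its own axis.
- cup_tube: The fixed grey cup of the full rack in which mid_tube stands at the start (54 mm square, 11 mm high; looks like the other three). It stays where it is, so it marks that vial's starting place. Origin: centre of its underside, 3 mm above the bench; axes parallel to the rack's.
- mid_blue (a point): A white-labelled vial with a wide blue screw cap: 30 mm in diameter, 58 mm high, loose, standing upright in a cup of the full rack. The point is its centre, half-way up; z is its own axis.
- cup_blue: The fixed grey cup of the full rack in which mid_blue stands at the start (54 mm square, 11 mm high; looks like the other three). It stays where it is, so it marks that vial's starting place. Origin: centre of its underside, 3 mm above the bench; axes parallel to the rack's.
- mid_clear (a point): A clear glass vial with a grey stopper: 27 mm in diameter, 52 mm high, loose, standing upright in a cup of the full rack. The point is its centre, half-way up; z is its own axis.
- cup_clear: The fixed grey cup of the full rack in which mid_clear stands at the start (54 mm square, 11 mm high; looks like the other three). It stays where it is, so it marks that vial's starting place. Origin: centre of its underside, 3 mm above the bench; axes parallel to the rack's.
- mid_small (a point): A small brown glass vial with a grey stopper, the smallest: 23 mm in diameter, 47 mm high, loose, standing upright in a cup of the full rack. The point is its centre, half-way up; z is its own axis.
- cup_small: The fixed grey cup of the full rack in which mid_small stands at the start (54 mm square, 11 mm high; looks like the other three). It stays where it is, so it marks that vial's starting place. Origin: centre of its underside, 3 mm above the bench; axes parallel to the rack's.
Mind the look-alikes: they are no part of the job. What is shaped like the part that bears mid_clear but turquoise is not meant.

How it is judged:
By the outcome, as a careful person would: the job done as asked, in the order asked, and still so for the second after the job is handed in, with the robot touching nothing.
It also fails if it takes over 115 s, if anything falls off the work surface, if the arm or the gripper's body presses on something with over 40 N, if the wrist force passes 120 N, or if a joint passes its speed limit or range.

## Robot

A 6-joint arm with a two-finger parallel gripper is mounted at the origin on a cart in front of the work surface, level with it; the furniture and walls round the work are solid. World frame = base frame: x ahead of the robot, y to its left, z up, the work surface at z = 0. Lengths are in m, angles in rad, forces in N, time in s.
With the tool pointing down it reaches from about 0.35 to 0.95 m from the base axis. Payload 17.4 kg.
Tool frame: the origin (TCP) lies midway between the tips of the shut fingers; the grasp point (between the pads) lies 19 mm behind it; x points along the fingers, z is the direction in which the jaws open and shut, and the axes are right-handed (so a half turn about x gives the same grasp; the last joint's range is limited). The gripper opens to 93 mm and grips with 3 to 60 N. Pads are 15 mm wide; open, the fingers measure 128 mm over their backs; the gripper's body (75 mm by 188 mm) begins 65 mm behind the grasp point.
Start: joints at [1.12, 0.116, 1.442, -0, 1.584, -0.038], TCP at [0.271, 0.618, 0.219] pointing down, gripper open.
Joint ranges: [-2.83, 2.83], [-0.83, 2.19], [0.07, 2.5], [-1.14, 4.28], [0.01, 3], [-2.97, 2.97]. Speed limits (rad/s): [1.89, 1.89, 2.22, 3.14, 3.14, 3.14].

## Interface

Orientations are given as a unit quaternion [w, x, y, z].
In Python, from cell import get_state, snapshot, calibration, hand_in, regions_of, place_of gives the robot as it stands.
- The arm moves only by the tool drive_tool, never from a script. Its argument "motion" is a list of rows, each a list of 5 numbers: the shift along the tool's x, y, z in m, then the turn about the tool's x in rad, then the finger opening in m, from 0 to 0.093. A call has 1 to 5 rows; each row is the pose to reach, as a shift and turn from the pose commanded when the call began, along the tool's axes at that moment; what a row does not reach only later rows make up. A row lasts 1/12 s, in which the tool goes at most 41.7 mm and 7.16 degrees, less where a joint would pass 70% of its speed; a pose out of reach is approached as far as the arm can. A call with a gripper value outside its range is refused whole. The fingers move at their own pace and stop on an object; the grip force is fixed at half the most. Time passes only in rows, so rows that repeat a pose let the fingers close. It gives the time, the measured TCP pose, the force and the opening at its end, in the units of the state.
- get_state(): the state, without advancing time (a new reading comes with each control period).
- snapshot(name): name is "scene" or "top" or "wrist"; returns the picture (420x560x3 uint8, blue, green, red); there is no depth.
- calibration(name): a dict with "mtx" (3x3 intrinsics, pixels), "extrinsics" (4x4, takes a point from world to camera coordinates). Camera axes: x right, y down, z forward; pixel columns grow to the right and rows downward; lengths in m; the calibration is good to about 2 mm. The wrist camera is an equidistant fisheye: a pixel r from the principal point sees the ray r / f radians off the axis. A picture is of the moment at which its call begins: read the wrist's pose just before it. calibration takes no time and is no camera call; for the wrist camera it gives the pose at the moment of the call.
- hand_in(): hands the job in, once; it reports no verdict.
Trained networks look in the newest picture that a camera, given by its name, has taken for a name from the list of things; names that differ only in an ending like _2 or _b are one class to them, and where a whole thing is asked for, a point or a joint stands for the part that bears it (a point fixed in the world has none). Each returns a list of dicts, best first, with "conf" (0 to 1); they miss things now and then, are a little off and sometimes report something else, mostly with a low value. They report only what shows in the picture. A call takes as long as a camera call. They do not tell look-alikes from the thing itself.
- regions_of(thing, camera): "pixels" (420x560 bool, what is visible of it) and "uv" ([column, row] in pixels, amid what is visible of it).
- place_of(thing, camera): "uv" ([column, row] in pixels: a listed point, or the origin of a listed thing).
The state is a dict: "time_s": time; "q": joint angles; "qvel": joint speeds; "tau": joint torques, N m; "tool_pos": TCP position; "ee_rot": TCP orientation; "force": force on the tool from outside, world axes, zero at the start; "torque": the same for the moment, N m; "grip_width": opening from 0.0 (shut) to 1.0 (fully open).
Only numpy, scipy, OpenCV 4.12 (cv2) and the standard library are available. Lean on these libraries where they do the work, as an engineer would, in place of code of your own. Each camera call takes 0.05 s, during which the arm holds its last target.

## Working session

There is one attempt and no reset: what is moved stays moved. The work goes in short steps, Python scripts to look and compute and a tool call to move; the robot and the scene stay as the last step left them, time stands still between calls to the robot, and variables do not carry over. Pictures are saved under pics/ and viewed, and the job is handed in when it is done.

Besides the shell and the picture viewer there is one more tool, called after "Emit:" in YAML: its name, and indented under it one key for each argument. drive_tool: Moves the arm, as the interface text tells. Its arguments: {"type":"object","properties":{"motion":{"type":"array"}},"required":["motion"]}

```bash
ls; mkdir -p pics; python3 - <<'E'
from cell import *
import cv2,numpy as np
s=get_state();print(s['time_s'],s['tool_pos'],s['ee_rot'],s['grip_width'])
for n in ['scene','top','wrist']:
    cv2.imwrite(f'pics/{n}0.png',snapshot(n)); c=calibration(n);print(n,c['mtx'],np.round(c['extrinsics'],3))
E
```

```text
pics
0.0 [0.27071385 0.61811023 0.2178935 ] [ 0.59151587 -0.38712425  0.59220749  0.38669636] 1.0007820442256856
scene [[473.63959924   0.         276.21565423]
 [  0.         473.63959924 216.06117113]
 [  0.           0.           1.        ]] [[ 0.604 -0.797  0.008 -0.178]
 [-0.529 -0.408 -0.744  0.365]
 [ 0.596  0.445 -0.668  0.851]
 [ 0.     0.     0.     1.   ]]
top [[464.84937168   0.         281.65067271]
 [  0.         464.84937168 211.19931855]
 [  0.           0.           1.        ]] [[-0.012 -1.     0.02   0.122]
 [-0.993  0.01  -0.118  0.509]
 [ 0.118 -0.021 -0.993  1.187]
 [ 0.     0.     0.     1.   ]]
wrist [[325.1922621    0.         276.15445384]
 [  0.         325.1922621  213.91103458]
 [  0.           0.           1.        ]] [[ 0.402  0.916 -0.001 -0.674]
 [ 0.877 -0.385  0.287 -0.034]
 [ 0.262 -0.116 -0.958  0.389]
 [ 0.     0.     0.     1.   ]]
```

View pics/scene0.png

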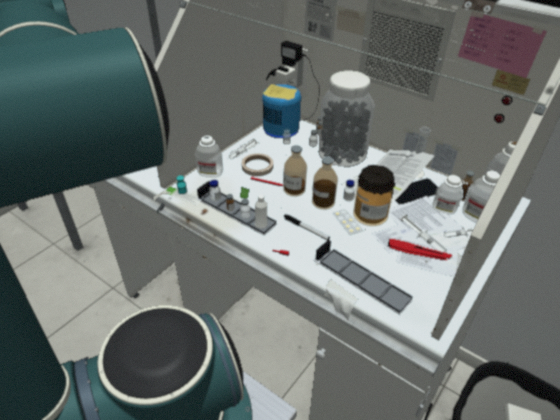

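View pics/top0.png

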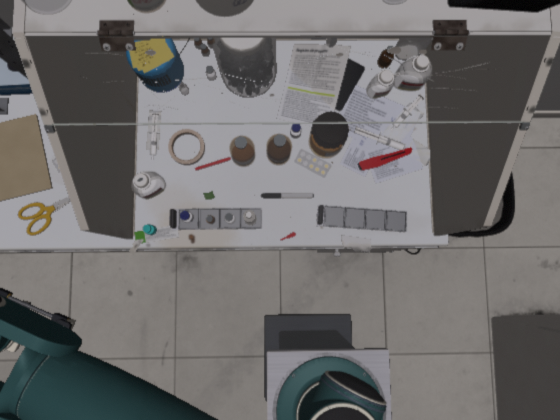

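View pics/wrist0.png

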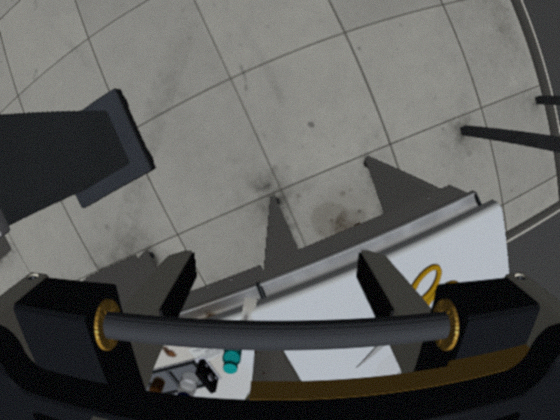

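```bash
cat > h.py <<'E'
import numpy as np,cv2
from cell import *
def ray(n,uv):
    c=calibration(n);K=c['mtx'];E=np.array(c['extrinsics']);R=E[:3,:3];t=E[:3,3]
    d=np.array([(uv[0]-K[0,2])/K[0,0],(uv[1]-K[1,2])/K[1,1],1.0])
    return -R.T@t,R.T@d
def onz(n,uv,z):
    o,d=ray(n,uv);return o+d*(z-o[2])/d[2]
def proj(n,p):
    c=calibration(n);K=c['mtx'];E=np.array(c['extrinsics']);q=E[:3,:3]@np.array(p)+E[:3,3]
    return K[0,0]*q[0]/q[2]+K[0,2],K[1,1]*q[1]/q[2]+K[1,2]
E
python3 - <<'E'
from h import *
a=cv2.imread('pics/top0.png');cv2.imwrite('pics/topz.png',cv2.resize(a[190:250,130:430],None,fx=2.6,fy=2.6,interpolation=cv2.INTER_CUBIC))
a=cv2.imread('pics/scene0.png');cv2.imwrite('pics/scz.png',cv2.resize(a[160:240,150:310],None,fx=5,fy=5,interpolation=cv2.INTER_CUBIC))
snapshot('top')
for n,z in [('rack_full',0),('rack_empty',0),('cup_tube',.003),('cup_blue',.003),('cup_clear',.003),('cup_small',.003),('mid_tube',.0525),('mid_blue',.0345),('mid_clear',.0315),('mid_small',.029)]:
    for r in place_of(n,'top')[:3]: print(n,r['conf'],np.round(r['uv'],1),np.round(onz('top',r['uv'],z),4))
print(get_state()['time_s'])
E
```

```text
rack_full 0.55 [223.3 218.1] [0.4972 0.2713 0.    ]
rack_empty 0.68 [362.6 219.7] [ 0.489  -0.1014  0.    ]
cup_tube 0.81 [251.6 216.8] [0.4996 0.1957 0.003 ]
cup_blue 0.59 [188.1 217.5] [0.4994 0.3642 0.003 ]
cup_clear 0.58 [229.7 218.2] [0.4964 0.2539 0.003 ]
cup_small 0.79 [208.4 221.7] [0.4876 0.3104 0.003 ]
mid_tube 0.44 [251.3 215.1] [0.4986 0.1943 0.0525]
mid_blue 0.54 [186.7 216.2] [0.4994 0.3622 0.0345]
mid_clear 0.62 [151.2 228.3] [0.4692 0.4538 0.0315]
mid_clear 0.4 [231.1 220.4] [0.4876 0.2477 0.0315]
mid_small 0.52 [207.2 217.3] [0.4966 0.31   0.029 ]
0.7
```

View pics/topz.png

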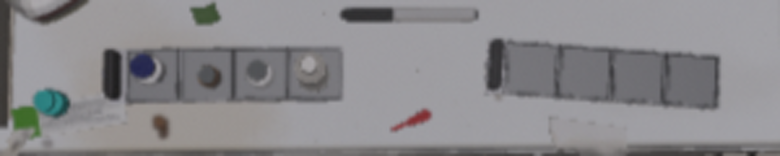

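View pics/scz.png

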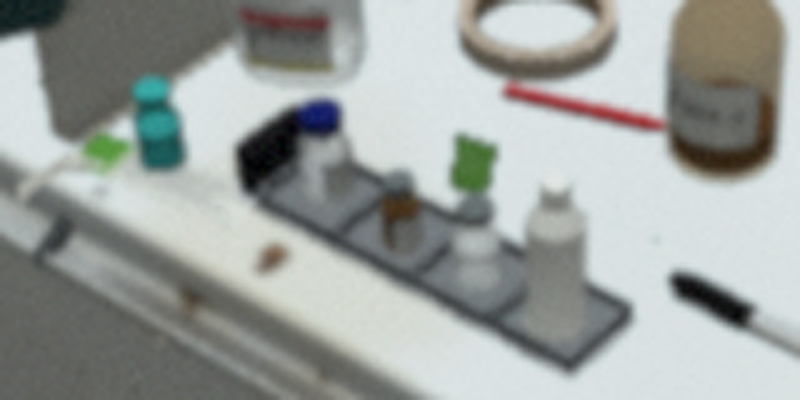

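```bash
cat >> h.py <<'E'
from scipy.spatial.transform import Rotation as Ro
def R():
    q=get_state()['ee_rot'];return Ro.from_quat([q[1],q[2],q[3],q[0]]).as_matrix()
def go(p,yaw=None):
    "shift in tool axes to world TCP p; yaw = desired world angle (deg) of tool z (mod 180)"
    s=get_state();M=R();d=M.T@(np.array(p)-s['tool_pos'])
    out='shift '+str(np.round(d,4))
    if yaw is not None:
        zz=M[:,2];cur=np.arctan2(zz[1],zz[0]);e=(np.radians(yaw)-cur+np.pi/2)%np.pi-np.pi/2
        out+=f' turn(tool x) {e*np.sign(M[2,0]):.3f} rad; cur yaw {np.degrees(cur):.1f}'
    print(out,'| t',round(s['time_s'],2),'tcp',np.round(s['tool_pos'],4),'w',round(s['grip_width']*93,1),'F',np.round(s['force'],1))
def wproj(ps):
    c=calibration('wrist');K=c['mtx'];E=np.array(c['extrinsics']);q=np.atleast_2d(ps)@E[:3,:3].T+E[:3,3]
    th=np.arctan2(np.hypot(q[:,0],q[:,1]),q[:,2]);ph=np.arctan2(q[:,1],q[:,0])
    return np.c_[K[0,2]+K[0,0]*th*np.cos(ph),K[1,2]+K[1,1]*th*np.sin(ph)]
def wray(uv):
    c=calibration('wrist');K=c['mtx'];E=np.array(c['extrinsics'])
    a=np.array([(uv[0]-K[0,2])/K[0,0],(uv[1]-K[1,2])/K[1,1]]);th=np.linalg.norm(a)
    d=np.r_[np.sin(th)*a/th,np.cos(th)];return -E[:3,:3].T@E[:3,3],E[:3,:3].T@d
def wonz(uv,z):
    o,d=wray(uv);return o+d*(z-o[2])/d[2]
E
python3 - <<'E'
from h import *
print(np.round(R(),3)); go([.34,.28,.2],0)
# rack fit from cups masks, top
snapshot('top')
for n in ['rack_full','rack_empty']:
    for r in regions_of(n,'top')[:2]:
        m=r['pixels'].astype(np.uint8); c,_=cv2.findContours(m,0,2);c=max(c,key=cv2.contourArea)
        P=np.array([onz('top',p,.003)[:2] for p in c[:,0].astype(float)],np.float32)
        print(n,r['conf'],r['uv'],cv2.minAreaRect(P))
E
```

```text
[[ 0.    -0.916  0.401]
 [ 0.     0.401  0.916]
 [-1.     0.     0.   ]]
shift [ 0.0187 -0.1991 -0.2821] turn(tool x) 1.158 rad; cur yaw 66.3 | t 0.7 tcp [0.2708 0.6183 0.2187] w 93.1 F [-0.8  0.3  0.5]
rack_full 0.7 [175.4, 217.5] ((0.4957014322280884, 0.4041188061237335), (0.053436074405908585, 0.021138448268175125), 0.8155401945114136)
rack_empty 0.67 [361.0, 216.7] ((0.4923034608364105, -0.09728310257196426), (0.24124139547348022, 0.056539230048656464), 85.1513900756836)
```

Emit:
drive_tool:
  motion:
    - [0.0,-0.12,-0.165,0.6,0.093]
    - [0.0,-0.12,-0.165,0.6,0.093]
    - [0.0,-0.12,-0.165,0.6,0.093]
    - [0.0,-0.12,-0.165,0.6,0.093]
    - [0.0,-0.12,-0.165,0.6,0.093]

```text
time_s: 1.27
tool_pos: [0.3145, 0.4169, 0.2186]
ee_rot: [0.68, -0.193, 0.68, 0.193]
force: [1.7, 0.1, 0.1]
grip_width: 1.0
```

```bash
python3 - <<'E'
from h import *
go([.36,.27,.2],0)
E
```

```text
shift [ 0.0186 -0.149  -0.0383] turn(tool x) 0.552 rad; cur yaw 31.6 | t 1.27 tcp [0.3145 0.4169 0.2186] w 93.0 F [1.7 0.1 0.1]
```

Emit:
drive_tool:
  motion:
    - [0.0,-0.145,-0.038,0.55,0.093]
    - [0.0,-0.145,-0.038,0.55,0.093]
    - [0.0,-0.145,-0.038,0.55,0.093]
    - [0.0,-0.145,-0.038,0.55,0.093]
    - [0.0,-0.145,-0.038,0.55,0.093]

```text
time_s: 1.68
tool_pos: [0.3601, 0.2724, 0.2192]
ee_rot: [0.708, 0.001, 0.707, -0.001]
force: [-0.2, 0.7, 0.3]
grip_width: 1.0
```

```bash
python3 - <<'E'
from h import *
go([.36,.27,.2],0)
c=calibration('wrist');E=c['extrinsics'];print(-E[:3,:3].T@E[:3,3],E[2,:3])
cv2.imwrite('pics/w1.png',snapshot('wrist'))
E
```

```text
shift [ 0.0192 -0.0024 -0.0001] turn(tool x) -0.003 rad; cur yaw -0.2 | t 1.68 tcp [0.3601 0.2724 0.2192] w 93.0 F [-0.2  0.7  0.3]
[0.36154891 0.35173261 0.38316346] [-2.12194067e-05 -2.87121944e-01 -9.57894038e-01]
```

View pics/w1.png

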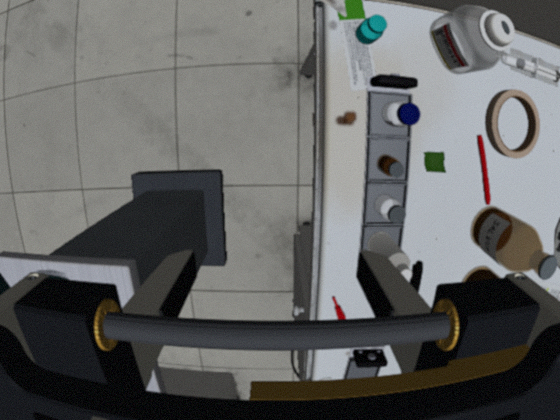

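```bash
cat > fit.py <<'E'
from h import *
from scipy.optimize import least_squares
def rp(p,lx,ly,z): # rack pose (x,y,th)-> world ; th angle of y axis from world y (ccw)
    c,s=np.cos(p[2]),np.sin(p[2]);return np.array([p[0]+c*lx-s*ly,p[1]+s*lx+c*ly,z])
def overlay(img,p,f,name):
    im=cv2.resize(img,None,fx=4,fy=4,interpolation=cv2.INTER_CUBIC);
    def line(a,b,col):
        pts=[f(rp(p,*(np.array(a)+(np.array(b)-np.array(a))*t)))*4+2 for t in np.linspace(0,1,12)]
        cv2.polylines(im,[np.int32(pts)],False,col,1)
    q=[(-.028,-.12,.003),(.028,-.12,.003),(.028,.12,.003),(-.028,.12,.003)]
    for i in range(4): line(q[i],q[(i+1)%4],(0,0,255))
    for y in [-.0825,-.0275,.0275,.0825]:
        h=.027;q=[(-h,y-h,.014),(h,y-h,.014),(h,y+h,.014),(-h,y+h,.014)]
        for i in range(4): line(q[i],q[(i+1)%4],(0,255,0))
    return im
E
python3 - <<'E'
from fit import *
im=snapshot('wrist')
ys={'cup_blue':.0825,'cup_small':.0275,'cup_clear':-.0275,'cup_tube':-.0825}
obs=[]
for n,y in ys.items():
    for r in place_of(n,'wrist')[:1]:
        print(n,r['conf'],np.round(r['uv'],1),wonz(r['uv'],.003));obs.append((y,r['uv']))
for n in ['mid_blue','mid_small','mid_clear','mid_tube']:
    for r in place_of(n,'wrist')[:2]:
        print(n,r['conf'],np.round(r['uv'],1),wonz(r['uv'],{'mid_blue':.0345,'mid_small':.029,'mid_clear':.0315,'mid_tube':.0525}[n]))
res=least_squares(lambda p:np.concatenate([wproj(rp(p,0,y,.003))[0]-uv for y,uv in obs]),[.497,.28,0],loss='soft_l1')
print(res.x,np.round(res.fun,1))
o=overlay(im,res.x,lambda X:wproj(X)[0],'')
cv2.imwrite('pics/f1.png',o[4*65:4*265,4*320:4*470])
np.save('pf.npy',res.x);np.save('im1.npy',im)
E
```

```text
cup_blue 0.72 [388.9 119.1] [0.49486289 0.3609419  0.003     ]
cup_small 0.7 [387.3 158.8] [0.49512306 0.31302379 0.003     ]
cup_clear 0.64 [385.  204.7] [0.49694146 0.25542054 0.003     ]
cup_tube 0.97 [382.7 241.5] [0.49936112 0.20599973 0.003     ]
mid_blue 0.66 [402.  115.2] [0.4983604  0.36694706 0.0345    ]
mid_small 0.95 [389.5 166.4] [0.48880765 0.30757375 0.029     ]
mid_clear 0.91 [389.6 208.7] [0.49275482 0.25809414 0.0315    ]
mid_clear 0.89 [373.1  30.5] [0.46435352 0.46093179 0.0315    ]
mid_tube 0.72 [391.8 257.3] [0.49506702 0.20529233 0.0525    ]
[0.49635867 0.28385955 0.03471632] [-0.3 -4.   0.4  1.4  0.5 -0.9 -0.4  3. ]
```

View pics/f1.png

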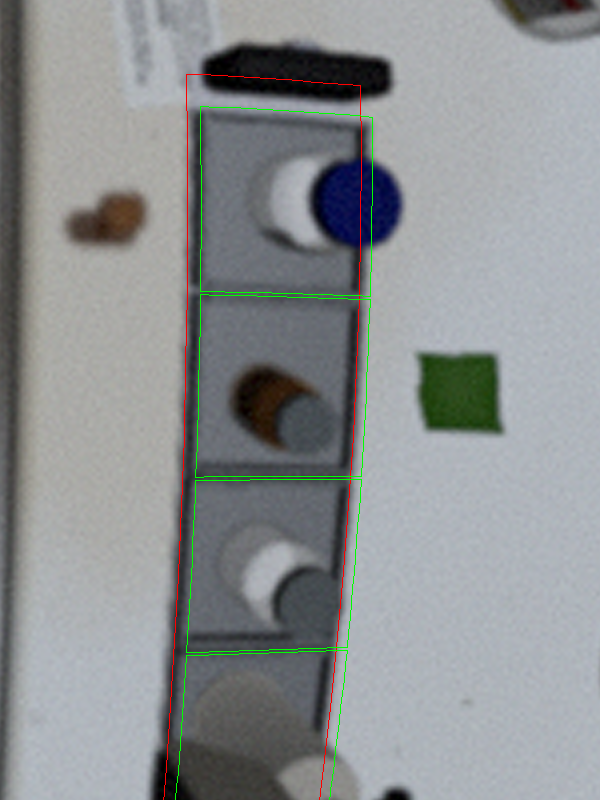

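```bash
python3 - <<'E'
from fit import *
def c(x,y): return np.array([320+(x-2)/4,65+(y-2)/4])
for n,u,z in [('blue',c(358,203),.0635),('blue base',c(283,215),.02),('small',c(306,424),.0525),('clear',c(310,600),.0575)]: print(n,np.round(wonz(u,z),4))
for n,u in [('TL',c(199,113)),('TR',c(370,121)),('L1',c(196,294)),('R1',c(364,298)),('L2',c(192,478)),('R2',c(353,478)),('L3',c(184,645))]: print(n,np.round(wonz(u,.014),4))
go([.36,.2,.2],0)
E
```

```text
blue [0.4948 0.3663 0.0635]
blue base [0.4897 0.3623 0.02  ]
small [0.4882 0.3064 0.0525]
clear [0.4925 0.2587 0.0575]
TL [0.4652 0.3903 0.014 ]
TR [0.5189 0.393  0.014 ]
L1 [0.4661 0.3376 0.014 ]
R1 [0.5194 0.3397 0.014 ]
L2 [0.4682 0.2831 0.014 ]
R2 [0.5205 0.2847 0.014 ]
L3 [0.4701 0.231  0.014 ]
shift [ 0.0185 -0.0763  0.0004] turn(tool x) 0.010 rad; cur yaw 0.5 | t 2.18 tcp [0.3589 0.2763 0.2185] w 93.1 F [0.6 0.3 0.1]
```

Emit:
drive_tool:
  motion:
    - [0.0,-0.2,0.03,0.0,0.093]
    - [0.0,-0.2,0.03,0.0,0.093]
    - [0.0,-0.2,0.03,0.0,0.093]
    - [0.0,-0.2,0.03,0.0,0.093]
    - [0.0,-0.2,0.03,0.0,0.093]

```text
time_s: 2.6
tool_pos: [0.3905, 0.0742, 0.2188]
ee_rot: [0.707, -0.003, 0.707, 0.003]
force: [1.3, 0.6, -0.2]
grip_width: 1.0
```

Emit:
drive_tool:
  motion:
    - [0.0,-0.2,0.0,0.0,0.093]
    - [0.0,-0.2,0.0,0.0,0.093]
    - [0.0,-0.2,0.0,0.0,0.093]
    - [0.0,-0.2,0.0,0.0,0.093]
    - [0.0,-0.2,0.0,0.0,0.093]

```text
time_s: 3.02
tool_pos: [0.3918, -0.1263, 0.2188]
ee_rot: [0.707, -0.003, 0.707, 0.003]
force: [0.7, 0.3, -0.9]
grip_width: 1.0
```

```bash
python3 - <<'E'
from h import *
go([.36,.27,.2],0)
a=snapshot('wrist');np.save('im2.npy',a)
c=calibration('wrist');np.save('E2.npy',c['extrinsics'])
cv2.imwrite('pics/w2.png',a)
for n,z in [('rack_empty',0),('mid_tube',.0525)]:
  for r in place_of(n,'wrist')[:2]: print(n,r['conf'],r['uv'],wonz(r['uv'],z))
E
```

```text
shift [ 0.0186  0.3966 -0.0286] turn(tool x) 0.008 rad; cur yaw 0.5 | t 3.02 tcp [ 0.3918 -0.1263  0.2188] w 93.0 F [ 0.7  0.3 -0.9]
rack_empty 0.79 [356.8, 168.4] [ 0.49035266 -0.10511304  0.        ]
```

View pics/w2.png

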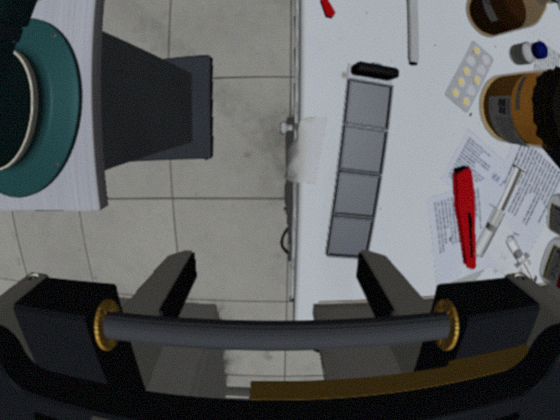

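```bash
python3 - <<'E'
from fit import *
im=np.load('im2.npy')
P=[.490,-.105,-.055]
o=overlay(im,P,lambda X:wproj(X)[0],'')
cv2.imwrite('pics/f2.png',o[4*55:4*265,4*310:4*410]); cv2.imwrite('pics/f2raw.png',cv2.resize(im,None,fx=4,fy=4,interpolation=cv2.INTER_CUBIC)[4*55:4*265-240,4*310:4*410])
E
```

```text
(no output)
```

View pics/f2.png

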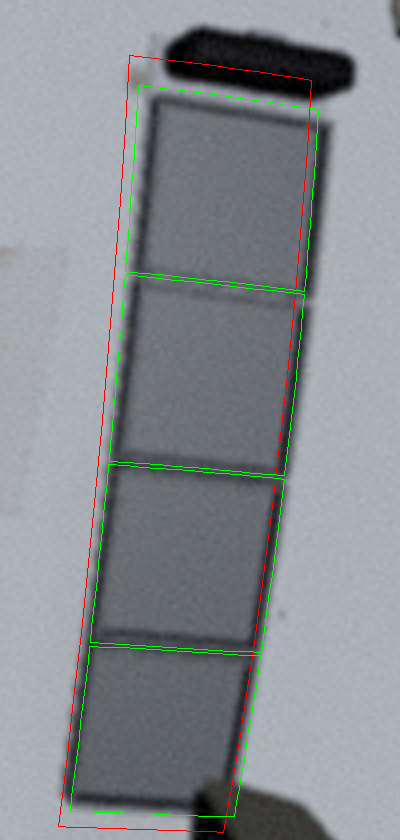

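```bash
python3 - <<'E'
from fit import *
im=np.load('im2.npy')
h=.027
obs=[(-h,.1095,148,95),(h,.1095,328,121),(-h,.055,132,280),(h,.055,309,299),(-h,0,112,464),(h,0,287,481),(-h,-.055,92,640),(h,-.055,262,653),(-h,-.1095,66,805)]
f=lambda p:np.concatenate([wproj(rp(p,a,b,.014))[0]-[310+(u-2)/4,55+(v-2)/4] for a,b,u,v in obs])
r=least_squares(f,[.49,-.105,-.055]);print(r.x,np.round(r.fun.reshape(-1,2),1))
np.save('pe.npy',r.x)
for y in [.0825,.0275,-.0275,-.0825]: print(y,np.round(rp(r.x,0,y,0),4))
o=overlay(im,r.x,lambda X:wproj(X)[0],'')
cv2.imwrite('pics/f3.png',o[4*55:4*265,4*310:4*410])
E
```

```text
[ 0.49101067 -0.1058972  -0.07314653] [[ 0.2 -1.8]
 [-0.  -1.3]
 [ 0.1 -1.2]
 [ 0.4 -0.1]
 [ 0.1  0.1]
 [ 0.1  0.3]
 [-0.5  1.4]
 [-0.4  1.4]
 [ 0.3  1.7]]
0.0825 [ 0.497  -0.0236  0.    ]
0.0275 [ 0.493  -0.0785  0.    ]
-0.0275 [ 0.489  -0.1333  0.    ]
-0.0825 [ 0.485  -0.1882  0.    ]
```

View pics/f3.png

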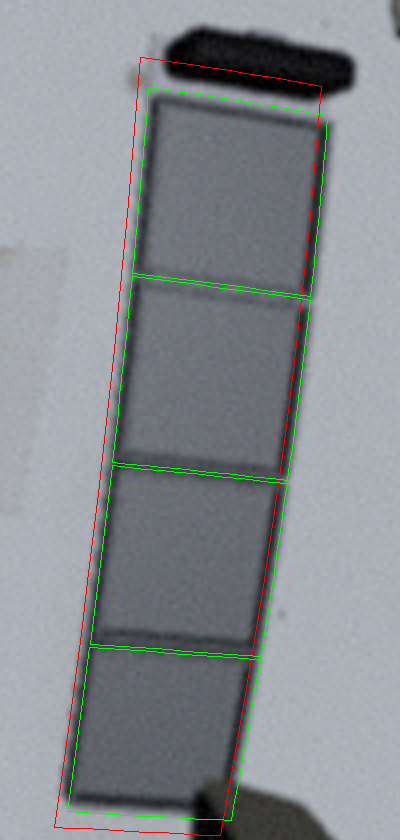

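```bash
python3 - <<'E'
from fit import *
im=cv2.imread('pics/top0.png')
o=overlay(im,np.load('pe.npy'),lambda X:np.array(proj('top',X)),'')[4*195:4*240,4*310:4*415]
o2=overlay(im,[.4945,.284,.033],lambda X:np.array(proj('top',X)),'')[4*195:4*240,4*165:4*270]
cv2.imwrite('pics/f4.png',cv2.resize(np.vstack([o2,o]),None,fx=1.6,fy=1.6))
E
```

```text
(no output)
```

View pics/f4.png

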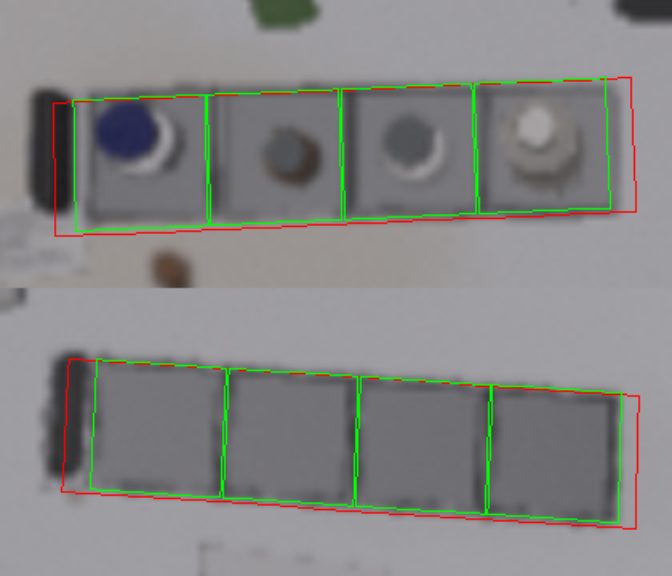

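```bash
python3 - <<'E'
from fit import *
for n,x,y,z in [('blue',127,132,.0635),('small',290,147,.0525),('clear',411,139,.0575),('tube',534,126,.0995)]:
    print(n,np.round(onz('top',(165+x/6.4-.4,195+y/6.4-.4),z),4))
go([.36,.2,.16],0.3)
E
```

```text
blue [0.4988 0.3626 0.0635]
small [0.4934 0.2998 0.0525]
clear [0.4955 0.2512 0.0575]
tube [0.4955 0.2002 0.0995]
shift [ 0.0585  0.3256 -0.0305] turn(tool x) -0.001 rad; cur yaw 0.3 | t 3.17 tcp [ 0.392  -0.1255  0.2184] w 92.8 F [-0.2  0.5 -0.5]
```

Emit:
drive_tool:
  motion:
    - [0.0,0.2,0.05,0.0,0.093]
    - [0.0,0.2,0.05,0.0,0.093]
    - [0.0,0.2,0.05,0.0,0.093]
    - [0.0,0.2,0.05,0.0,0.093]
    - [0.0,0.2,0.05,0.0,0.093]

```text
time_s: 3.58
tool_pos: [0.4402, 0.0803, 0.2189]
ee_rot: [0.707, -0.003, 0.707, 0.004]
force: [0.4, -1.3, 0.0]
grip_width: 0.998
```

Emit:
drive_tool:
  motion:
    - [0.0,0.126,0.053,0.0,0.093]
    - [0.0,0.126,0.053,0.0,0.093]
    - [0.0,0.126,0.053,0.0,0.093]
    - [0.0,0.126,0.053,0.0,0.093]
    - [0.0,0.126,0.053,0.0,0.093]

```text
time_s: 4.0
tool_pos: [0.4922, 0.2069, 0.2178]
ee_rot: [0.706, -0.005, 0.708, 0.005]
force: [-0.6, 1.0, 0.3]
grip_width: 0.997
```

```bash
cat > look.py <<'E'
import sys
from h import *
p=eval(sys.argv[2]);go(p,float(sys.argv[3]) if len(sys.argv)>3 else None)
c=calibration('wrist');a=snapshot('wrist');cv2.imwrite('pics/'+sys.argv[1]+'.png',a)
np.savez('last.npz',E=c['extrinsics'])
E
python3 look.py w3 "[.4955,.2005,.05]" 0.5
```

```text
shift [ 0.1678 -0.0064  0.0035] turn(tool x) 0.004 rad; cur yaw 0.8 | t 4.0 tcp [0.4922 0.2069 0.2178] w 92.7 F [-0.6  1.   0.3]
```

View pics/w3.png

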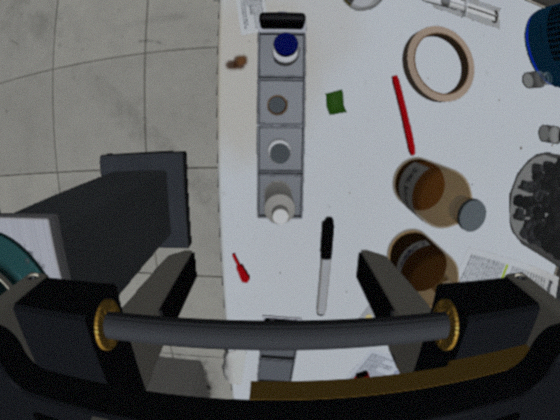

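```bash
python3 - <<'E'
from fit import *
c=calibration('wrist');E=np.array(c['extrinsics']);E0=np.load('last.npz')['E']
for e in (E,E0): print(-e[:3,:3].T@e[:3,3])
print(get_state()['tool_pos'],get_state()['time_s'],get_state()['qvel'])
im=cv2.imread('pics/w3.png')
cv2.imwrite('pics/w3z.png',cv2.resize(im[5:230,210:330],None,fx=3.5,fy=3.5,interpolation=cv2.INTER_CUBIC)[:,:])
E
```

```text
[0.49269586 0.2845052  0.38199264]
[0.49293099 0.28619536 0.38180485]
[0.49193378 0.20515889 0.2180476 ] 4.05 [-0.04677464 -0.03708217  0.02237835 -0.00590107  0.00708769 -0.01684712]
```

View pics/w3z.png

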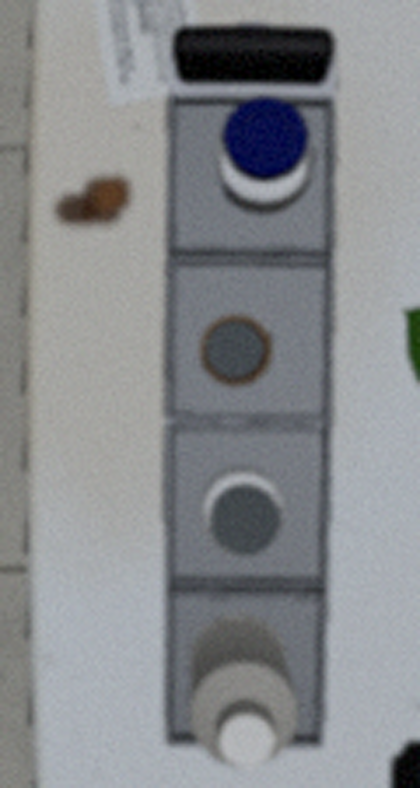

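```bash
cat > est.py <<'E'
from h import *
def wz(uv,z,E):
    K=calibration('wrist')['mtx']
    a=np.array([(uv[0]-K[0,2])/K[0,0],(uv[1]-K[1,2])/K[1,1]]);th=np.linalg.norm(a)
    d=E[:3,:3].T@np.r_[np.sin(th)*a/th,np.cos(th)];o=-E[:3,:3].T@E[:3,3]
    return o+d*(z-o[2])/d[2]
E
python3 - <<'E'
from est import *
E=np.load('last.npz')['E']
c=lambda x,y:(210+x/3.5-.4,5+y/3.5-.4)
for n,x,y,z in [('blue',265,138,.0635),('small',236,350,.0525),('clear',243,519,.0575),('tube',246,740,.0995),('tubebase',240,650,.0055+.0165)]: print(n,np.round(wz(c(x,y),z,E),4))
for n,x,y in [('TL',168,97),('TR',333,97),('BL',165,745),('BR',323,743),('s1L',168,258),('s2L',167,420),('s3L',166,585)]: print(n,np.round(wz(c(x,y),.014,E),4))
E
```

```text
blue [0.5001 0.3612 0.0635]
small [0.4929 0.301  0.0525]
clear [0.4955 0.2525 0.0575]
tube [0.4968 0.1996 0.0995]
tubebase [0.4954 0.2063 0.022 ]
TL [0.4702 0.3868 0.014 ]
TR [0.5227 0.3878 0.014 ]
BL [0.4705 0.1712 0.014 ]
BR [0.5241 0.1727 0.014 ]
s1L [0.471  0.3326 0.014 ]
s2L [0.4711 0.2799 0.014 ]
s3L [0.471 0.226 0.014]
```

Emit:
drive_tool:
  motion:
    - [0.04,0.0,0.0,0.0,0.093]
    - [0.08,0.0,0.0,0.0,0.093]
    - [0.09,0.0,0.0,0.0,0.093]
    - [0.09,0.0,0.0,0.0,0.093]
    - [0.09,0.0,0.0,0.0,0.093]

```text
time_s: 4.47
tool_pos: [0.4927, 0.2027, 0.1302]
ee_rot: [0.707, -0.003, 0.707, 0.003]
force: [0.1, 1.4, 0.5]
grip_width: 1.0
```

```bash
python3 look.py w4 "[.4965,.2000,.036]" 0.3; python3 -c "
from h import *;print(get_state()['tool_pos'])"
```

```text
shift [ 0.0942 -0.0027  0.0037] turn(tool x) 0.002 rad; cur yaw 0.4 | t 4.47 tcp [0.4927 0.2027 0.1302] w 93.0 F [0.1 1.4 0.5]
[0.49330747 0.20293603 0.13119456]
```

View pics/w4.png

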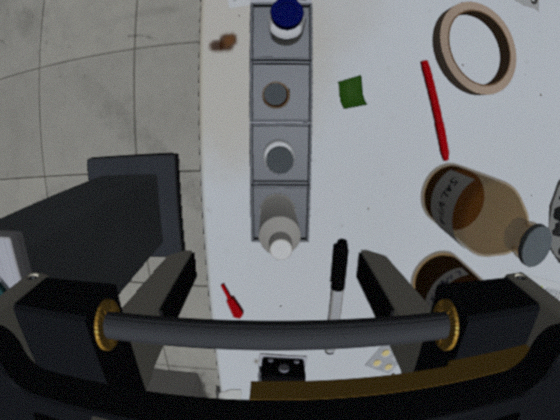

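Emit:
drive_tool:
  motion:
    - [0.03,-0.003,0.0035,0.0,0.093]
    - [0.065,-0.003,0.0035,0.0,0.093]
    - [0.094,-0.003,0.0035,0.0,0.093]
    - [0.094,-0.003,0.0035,0.0,0.093]
    - [0.094,-0.003,0.0035,0.0,0.093]

```text
time_s: 4.93
tool_pos: [0.4966, 0.2, 0.0362]
ee_rot: [0.707, -0.003, 0.707, 0.003]
force: [0.5, 0.0, 0.3]
grip_width: 0.993
```

```bash
python3 look.py w5 "[.4965,.2000,.036]" 0.3
```

```text
shift [ 0.0002 -0.     -0.0001] turn(tool x) 0.003 rad; cur yaw 0.4 | t 4.93 tcp [0.4966 0.2    0.0362] w 92.4 F [0.5 0.  0.3]
```

View pics/w5.png

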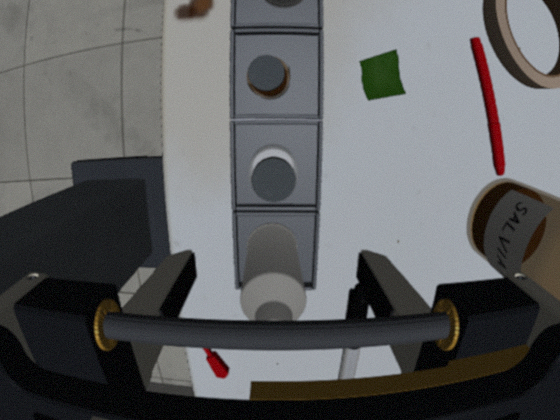

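Tube is centred between the fingers (col ~275, fingers at ~190/365). Close.

Emit:
drive_tool:
  motion:
    - [0,0,0,0,0.02]
    - [0,0,0,0,0.02]
    - [0,0,0,0,0.02]
    - [0,0,0,0,0.02]
    - [0,0,0,0,0.02]

```text
time_s: 5.4
tool_pos: [0.4964, 0.2001, 0.0353]
ee_rot: [0.707, -0.003, 0.707, 0.003]
force: [-0.7, 0.7, 0.0]
grip_width: 0.687
```

Emit:
drive_tool:
  motion:
    - [0,0,0,0,0.02]
    - [0,0,0,0,0.02]
    - [0,0,0,0,0.02]
    - [0,0,0,0,0.02]
    - [0,0,0,0,0.02]

```text
time_s: 5.82
tool_pos: [0.4961, 0.2, 0.0346]
ee_rot: [0.707, -0.003, 0.707, 0.003]
force: [-2.5, -0.2, 2.2]
grip_width: 0.331
```

Emit:
drive_tool:
  motion:
    - [0,0,0,0,0.02]
    - [0,0,0,0,0.02]
    - [-0.01,0,0,0,0.02]
    - [-0.03,0,0,0,0.02]
    - [-0.05,0,0,0,0.02]

```text
time_s: 6.23
tool_pos: [0.4958, 0.1999, 0.0854]
ee_rot: [0.707, -0.003, 0.708, 0.003]
force: [0.6, 0.3, -0.0]
grip_width: 0.333
```

Emit:
drive_tool:
  motion:
    - [-0.02,0,0,0,0.02]
    - [-0.03,-0.03,0,0,0.02]
    - [-0.03,-0.06,0,0,0.02]
    - [-0.03,-0.09,0,0,0.02]
    - [-0.03,-0.12,0,-0.05,0.02]

```text
time_s: 6.65
tool_pos: [0.4971, 0.0789, 0.1158]
ee_rot: [0.707, -0.02, 0.706, 0.02]
force: [0.1, -0.2, -0.6]
grip_width: 0.33
```

```bash
python3 look.py w6 "[.497,-.0236,.06]" -4.2
```

```text
shift [ 0.0558 -0.1023 -0.0061] turn(tool x) 0.131 rad; cur yaw 3.3 | t 6.65 tcp [0.4971 0.0789 0.1158] w 30.7 F [ 0.1 -0.2 -0.6]
```

View pics/w6.png

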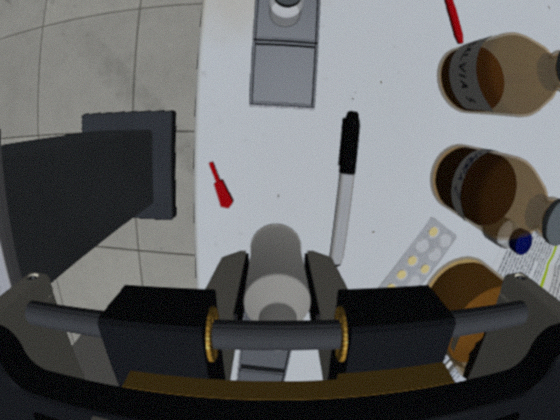

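Emit:
drive_tool:
  motion:
    - [0.0,-0.03,0,0.06,0.02]
    - [0.0,-0.06,-0.003,0.13,0.02]
    - [0.0,-0.09,-0.005,0.13,0.02]
    - [0.0,-0.102,-0.006,0.13,0.02]
    - [0.0,-0.102,-0.006,0.13,0.02]

```text
time_s: 7.12
tool_pos: [0.4971, -0.0242, 0.1153]
ee_rot: [0.707, 0.026, 0.706, -0.026]
force: [0.4, 0.5, -0.5]
grip_width: 0.332
```

```bash
python3 look.py w7 "[.497,-.0236,.036]" -4.2
```

```text
shift [ 0.0793  0.0006 -0.0001] turn(tool x) -0.001 rad; cur yaw -4.3 | t 7.12 tcp [ 0.4971 -0.0242  0.1153] w 30.8 F [ 0.4  0.5 -0.5]
```

View pics/w7.png

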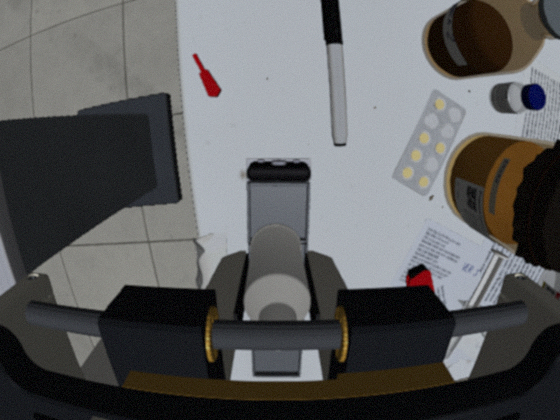

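Emit:
drive_tool:
  motion:
    - [0.025,0,0,0,0.02]
    - [0.045,0,0,0,0.02]
    - [0.06,0,0,0,0.02]
    - [0.06,0,0,0,0.02]
    - [0.06,0,0,0,0.02]

```text
time_s: 7.58
tool_pos: [0.4969, -0.0212, 0.0547]
ee_rot: [0.706, 0.025, 0.707, -0.025]
force: [-0.4, -0.4, -0.4]
grip_width: 0.334
```

```bash
python3 look.py w8 "[.497,-.0236,.036]" -4.2; python3 - <<'E'
from h import *
a=snapshot('top');b=snapshot('scene')
k=lambda i,f:cv2.resize(i,None,fx=f,fy=f,interpolation=cv2.INTER_CUBIC)
cv2.imwrite('pics/t8.png',k(a[150:250,280:420],5));cv2.imwrite('pics/s8.png',k(b[190:320,270:420],5))
cv2.imwrite('pics/w8z.png',k(cv2.imread('pics/w8.png')[100:380,180:400],2.1))
E
```

```text
shift [ 0.0187 -0.0024  0.0003] turn(tool x) 0.002 rad; cur yaw -4.1 | t 7.58 tcp [ 0.4969 -0.0212  0.0547] w 31.0 F [-0.4 -0.4 -0.4]
```

View pics/w8z.png

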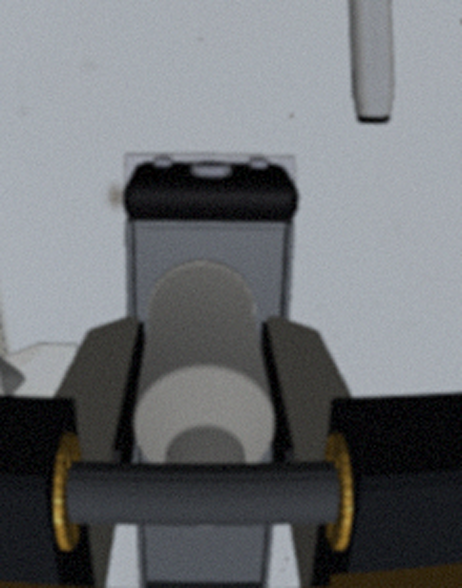

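View pics/s8.png

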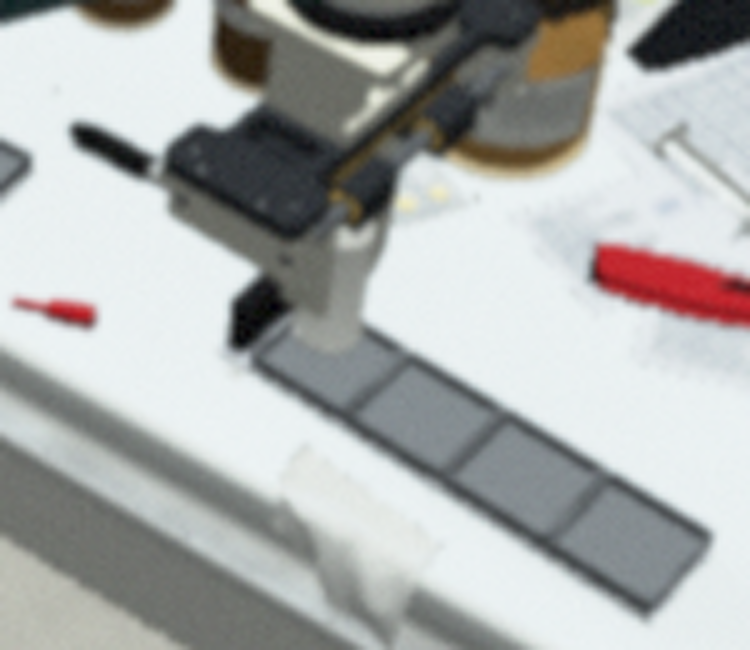

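Emit:
drive_tool:
  motion:
    - [0.008,-0.002,0,0,0.02]
    - [0.014,-0.002,0,0,0.02]
    - [0.018,-0.002,0,0,0.02]
    - [0.0185,-0.002,0,0,0.02]
    - [0.0185,-0.002,0,0,0.02]

```text
time_s: 8.15
tool_pos: [0.4967, -0.0242, 0.0357]
ee_rot: [0.706, 0.026, 0.707, -0.025]
force: [0.6, -0.0, -1.2]
grip_width: 0.334
```

Emit:
drive_tool:
  motion:
    - [0.0,0,0,0,0.02]
    - [0.001,0,0,0,0.02]
    - [0.001,0,0,0,0.02]

```text
time_s: 8.4
tool_pos: [0.497, -0.0242, 0.0352]
ee_rot: [0.707, 0.025, 0.707, -0.025]
force: [-0.1, 0.1, 0.2]
grip_width: 0.33
```

Emit:
drive_tool:
  motion:
    - [0.001,0,0,0,0.02]
    - [0.0015,0,0,0,0.02]
    - [0.0015,0,0,0,0.02]

```text
time_s: 8.65
tool_pos: [0.4972, -0.0242, 0.0345]
ee_rot: [0.707, 0.025, 0.706, -0.025]
force: [-2.7, 1.0, 10.4]
grip_width: 0.335
```

Contact (10 N). Release slightly, then fully.

Emit:
drive_tool:
  motion:
    - [0,0,0,0,0.05]
    - [0,0,0,0,0.08]
    - [0,0,0,0,0.093]
    - [0,0,0,0,0.093]
    - [0,0,0,0,0.093]

```text
time_s: 9.07
tool_pos: [0.4969, -0.0242, 0.0335]
ee_rot: [0.707, 0.025, 0.707, -0.025]
force: [0.8, -0.3, -0.9]
grip_width: 0.64
```

Emit:
drive_tool:
  motion:
    - [0,0,0,0,0.093]
    - [0,0,0,0,0.093]
    - [0,0,0,0,0.093]

```text
time_s: 9.32
tool_pos: [0.4969, -0.0242, 0.0336]
ee_rot: [0.707, 0.025, 0.707, -0.025]
force: [-0.6, 0.3, 0.3]
grip_width: 0.857
```

Emit:
drive_tool:
  motion:
    - [-0.02,0,0,0,0.093]
    - [-0.06,0,0,0,0.093]
    - [-0.09,0,0,0,0.093]
    - [-0.12,0,0,0,0.093]
    - [-0.13,0.0,0,0,0.093]

```text
time_s: 9.73
tool_pos: [0.4981, -0.0243, 0.1684]
ee_rot: [0.708, 0.025, 0.705, -0.026]
force: [-0.7, -0.7, 0.8]
grip_width: 1.001
```

```bash
python3 look.py w9 "[.4955,.252,.16]" 0; python3 - <<'E'
from h import *
a=snapshot('top');b=snapshot('scene')
k=lambda i,f:cv2.resize(i,None,fx=f,fy=f,interpolation=cv2.INTER_CUBIC)
cv2.imwrite('pics/9.png',np.hstack([k(cv2.imread('pics/w9.png')[130:330,180:380],2),k(b[190:320,270:400],400/130)]))
E
```

```text
shift [ 0.0082  0.2754 -0.0225] turn(tool x) -0.072 rad; cur yaw -4.1 | t 9.73 tcp [ 0.4981 -0.0243  0.1684] w 93.1 F [-0.7 -0.7  0.8]
```

View pics/9.png

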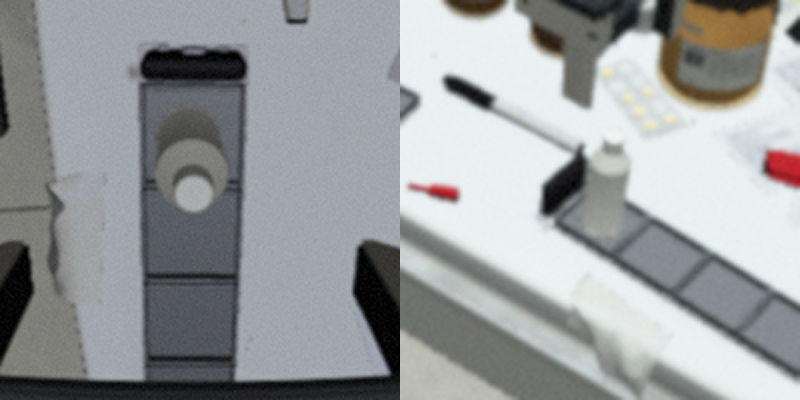

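Emit:
drive_tool:
  motion:
    - [0.0,0.2,-0.015,-0.072,0.093]
    - [0.0,0.2,-0.015,-0.072,0.093]
    - [0.0,0.2,-0.015,-0.072,0.093]
    - [0.0,0.2,-0.015,-0.072,0.093]
    - [0.0,0.2,-0.015,-0.072,0.093]

```text
time_s: 10.3
tool_pos: [0.4952, 0.1787, 0.1613]
ee_rot: [0.706, -0.0, 0.708, -0.0]
force: [1.4, -0.3, -0.0]
grip_width: 0.999
```

```bash
python3 look.py w10 "[.4955,.250,.1]" 0
```

```text
shift [0.0612 0.0713 0.0005] turn(tool x) 0.000 rad; cur yaw 0.0 | t 10.3 tcp [0.4952 0.1787 0.1613] w 92.9 F [ 1.4 -0.3 -0. ]
```

Emit:
drive_tool:
  motion:
    - [0.02,0.036,0.0,0.0,0.093]
    - [0.055,0.074,0.0,0.0,0.093]
    - [0.08,0.074,0.0,0.0,0.093]
    - [0.08,0.074,0.0,0.0,0.093]
    - [0.08,0.074,0.0,0.0,0.093]

```text
time_s: 10.77
tool_pos: [0.4949, 0.2497, 0.0811]
ee_rot: [0.705, -0.001, 0.709, -0.0]
force: [0.6, 0.2, 0.3]
grip_width: 1.0
```

```bash
python3 look.py w11 "[.4955,.250,.0215]" 0
```

```text
shift [0.0596 0.0004 0.0009] turn(tool x) 0.001 rad; cur yaw 0.1 | t 10.77 tcp [0.4949 0.2497 0.0811] w 93.0 F [0.6 0.2 0.3]
```

View pics/w11.png

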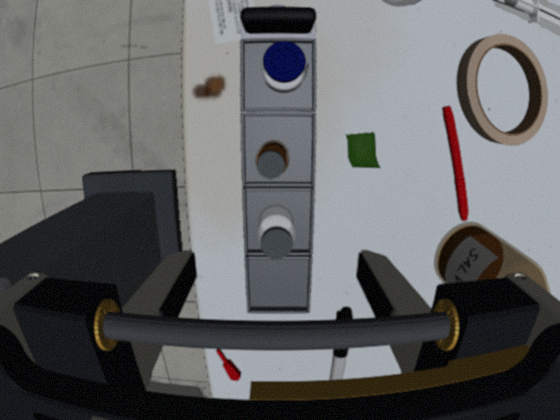

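```bash
python3 - <<'E'
from est import *
E=np.load('last.npz')['E']
for n,u,z in [('clear',(277,240),.0575),('small',(272,163),.0525),('blue',(284,62),.0635)]: print(n,np.round(wz(u,z,E),4))
E
```

```text
clear [0.4966 0.2559 0.0575]
small [0.4936 0.3029 0.0525]
blue [0.5004 0.3612 0.0635]
```

Emit:
drive_tool:
  motion:
    - [0.02,0.0015,0.001,0.0,0.093]
    - [0.045,0.0015,0.001,0.0,0.093]
    - [0.0595,0.0015,0.001,0.0,0.093]
    - [0.0595,0.0015,0.001,0.0,0.093]
    - [0.0595,0.0015,0.001,0.0,0.09]

```text
time_s: 11.23
tool_pos: [0.498, 0.2512, 0.0256]
ee_rot: [0.707, 0.001, 0.707, -0.0]
force: [-0.7, 0.6, 0.1]
grip_width: 0.975
```

```bash
python3 look.py w12 "[.4955,.2515,.0215]" 0
```

```text
shift [ 0.0041  0.0003 -0.0025] turn(tool x) -0.001 rad; cur yaw -0.1 | t 11.23 tcp [0.498  0.2512 0.0256] w 90.7 F [-0.7  0.6  0.1]
```

View pics/w12.png

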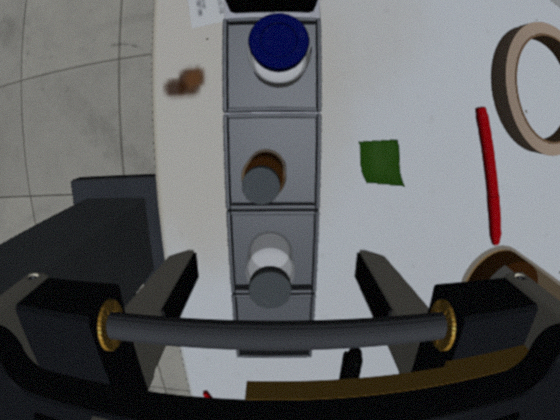

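Emit:
drive_tool:
  motion:
    - [0.004,0,-0.0025,0,0.08]
    - [0.004,0,-0.0025,0,0.015]
    - [0.004,0,-0.0025,0,0.015]
    - [0.004,0,-0.0025,0,0.015]
    - [0.004,0,-0.0025,0,0.015]

```text
time_s: 11.7
tool_pos: [0.495, 0.252, 0.0205]
ee_rot: [0.707, 0.0, 0.707, 0.0]
force: [0.4, -0.5, -0.5]
grip_width: 0.654
```

Emit:
drive_tool:
  motion:
    - [0,0,0,0,0.015]
    - [0,0,0,0,0.015]
    - [0,0,0,0,0.015]
    - [0,0,0,0,0.015]
    - [0,0,0,0,0.015]

```text
time_s: 12.12
tool_pos: [0.4949, 0.2519, 0.0201]
ee_rot: [0.707, -0.0, 0.707, -0.0]
force: [0.3, 0.8, 0.6]
grip_width: 0.3
```

Emit:
drive_tool:
  motion:
    - [0,0,0,0,0.015]
    - [0,0,0,0,0.015]
    - [0,0,0,0,0.015]

```text
time_s: 12.37
tool_pos: [0.4948, 0.2519, 0.0201]
ee_rot: [0.707, -0.0, 0.707, -0.0]
force: [-0.4, 0.7, -0.7]
grip_width: 0.277
```

Emit:
drive_tool:
  motion:
    - [-0.01,0,0,0,0.015]
    - [-0.035,0,0,0,0.015]
    - [-0.07,0,0,0,0.015]
    - [-0.1,-0.01,0,0,0.015]
    - [-0.11,-0.04,0,0,0.015]

```text
time_s: 12.78
tool_pos: [0.496, 0.2139, 0.1357]
ee_rot: [0.709, 0.0, 0.705, 0.002]
force: [1.0, -0.1, 0.6]
grip_width: 0.274
```

Emit:
drive_tool:
  motion:
    - [-0.005,-0.035,0,0.03,0.015]
    - [-0.005,-0.075,0,0.05,0.015]
    - [-0.005,-0.115,0,0.074,0.015]
    - [-0.005,-0.155,0,0.074,0.015]
    - [-0.005,-0.16,0,0.074,0.015]

```text
time_s: 13.2
tool_pos: [0.4946, 0.0473, 0.1362]
ee_rot: [0.707, 0.027, 0.706, -0.028]
force: [-0.9, 0.8, -1.0]
grip_width: 0.276
```

```bash
python3 look.py w13 "[.493,-.080,.13]" -4.2
```

```text
shift [ 0.0063 -0.127   0.0082] turn(tool x) -0.004 rad; cur yaw -4.4 | t 13.2 tcp [0.4946 0.0473 0.1362] w 25.6 F [-0.9  0.8 -1. ]
```

View pics/w13.png

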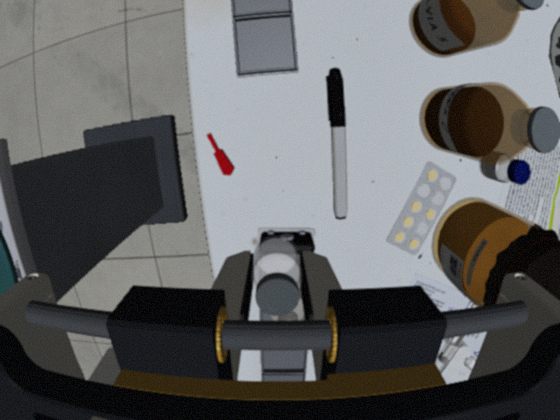

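Emit:
drive_tool:
  motion:
    - [0,-0.035,0.003,-0.004,0.015]
    - [0,-0.075,0.006,-0.004,0.015]
    - [0,-0.112,0.008,-0.004,0.015]
    - [0,-0.127,0.008,-0.004,0.015]
    - [0,-0.127,0.008,-0.004,0.015]

```text
time_s: 13.67
tool_pos: [0.4934, -0.0772, 0.1357]
ee_rot: [0.707, 0.025, 0.707, -0.026]
force: [0.2, -0.1, -0.8]
grip_width: 0.278
```

```bash
python3 look.py w14 "[.493,-.0800,.0205]" -4.2
```

```text
shift [ 0.1152 -0.0027 -0.0003] turn(tool x) 0.001 rad; cur yaw -4.1 | t 13.67 tcp [ 0.4934 -0.0772  0.1357] w 25.8 F [ 0.2 -0.1 -0.8]
```

View pics/w14.png

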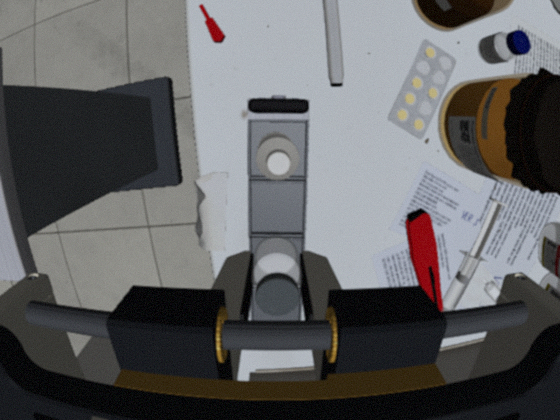

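Emit:
drive_tool:
  motion:
    - [0.03,-0.002,0,0,0.015]
    - [0.065,-0.003,0,0,0.015]
    - [0.09,-0.003,0,0,0.015]
    - [0.098,-0.003,0,0,0.015]
    - [0.098,-0.003,0,0,0.015]

```text
time_s: 14.13
tool_pos: [0.4925, -0.0769, 0.0357]
ee_rot: [0.706, 0.025, 0.708, -0.024]
force: [0.3, 0.2, -0.6]
grip_width: 0.28
```

```bash
python3 look.py w15 "[.493,-.0800,.0205]" -4.2;python3 - <<'E'
from h import *
b=snapshot('scene')
k=lambda i,f:cv2.resize(i,None,fx=f,fy=f,interpolation=cv2.INTER_CUBIC)
cv2.imwrite('pics/15.png',np.hstack([k(cv2.imread('pics/w15.png')[130:330,180:380],2),k(b[190:320,270:400],400/130)]))
E
```

```text
shift [ 0.0151 -0.003   0.0008] turn(tool x) 0.005 rad; cur yaw -3.9 | t 14.13 tcp [ 0.4925 -0.0769  0.0357] w 26.0 F [ 0.3  0.2 -0.6]
```

View pics/15.png

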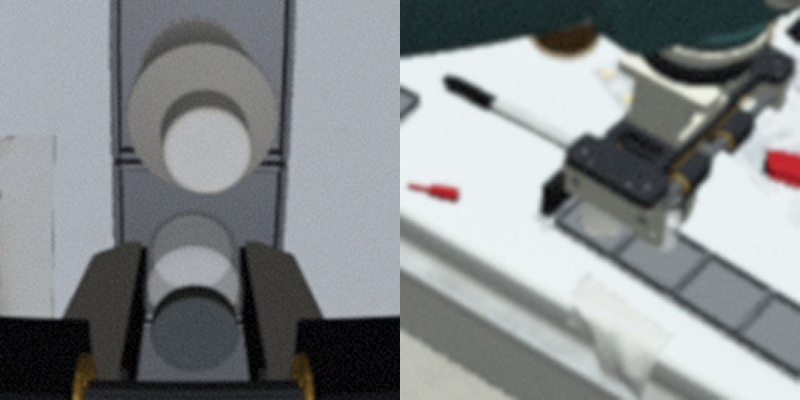

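Emit:
drive_tool:
  motion:
    - [0.004,-0.002,0,0,0.015]
    - [0.009,-0.002,0,0,0.015]
    - [0.013,-0.002,0,0,0.015]
    - [0.0145,-0.002,0,0,0.015]
    - [0.0145,-0.002,0,0,0.015]

```text
time_s: 14.65
tool_pos: [0.4929, -0.0804, 0.0223]
ee_rot: [0.706, 0.025, 0.707, -0.025]
force: [-0.2, 0.3, -0.1]
grip_width: 0.28
```

Emit:
drive_tool:
  motion:
    - [0.0005,0,0,0,0.015]
    - [0.001,0,0,0,0.015]
    - [0.001,0,0,0,0.015]

```text
time_s: 14.9
tool_pos: [0.4931, -0.0804, 0.0217]
ee_rot: [0.707, 0.025, 0.707, -0.025]
force: [-0.7, 0.1, -0.3]
grip_width: 0.277
```

Emit:
drive_tool:
  motion:
    - [0.0005,0,0,0,0.015]
    - [0.001,0,0,0,0.015]
    - [0.0015,0,0,0,0.015]
    - [0.0015,0,0,0,0.015]

```text
time_s: 15.23
tool_pos: [0.4931, -0.0803, 0.0202]
ee_rot: [0.707, 0.025, 0.707, -0.025]
force: [0.0, -1.0, 0.6]
grip_width: 0.279
```

Emit:
drive_tool:
  motion:
    - [0.0005,0,0,0,0.015]
    - [0.0008,0,0,0,0.015]
    - [0.0008,0,0,0,0.015]

```text
time_s: 15.48
tool_pos: [0.4932, -0.0804, 0.02]
ee_rot: [0.707, 0.025, 0.707, -0.025]
force: [-3.8, 1.8, 8.6]
grip_width: 0.279
```

Contact. Release, rise.

Emit:
drive_tool:
  motion:
    - [0,0,0,0,0.04]
    - [0,0,0,0,0.07]
    - [0,0,0,0,0.093]
    - [0,0,0,0,0.093]
    - [0,0,0,0,0.093]

```text
time_s: 15.9
tool_pos: [0.493, -0.0803, 0.0192]
ee_rot: [0.707, 0.025, 0.707, -0.025]
force: [-0.3, -0.1, 0.1]
grip_width: 0.587
```

Emit:
drive_tool:
  motion:
    - [0,0,0,0,0.093]
    - [0,0,0,0,0.093]
    - [-0.01,0,0,0,0.093]
    - [-0.04,0,0,0,0.093]
    - [-0.08,0,0,0,0.093]

```text
time_s: 16.32
tool_pos: [0.4916, -0.08, 0.0984]
ee_rot: [0.705, 0.025, 0.708, -0.024]
force: [0.3, -0.5, -0.2]
grip_width: 0.946
```

Emit:
drive_tool:
  motion:
    - [-0.03,0.0,0,0,0.093]
    - [-0.05,0.01,0,0,0.093]
    - [-0.06,0.05,0,-0.03,0.093]
    - [-0.06,0.09,0,-0.07,0.093]
    - [-0.06,0.13,0,-0.07,0.093]

```text
time_s: 16.73
tool_pos: [0.5023, 0.0506, 0.1614]
ee_rot: [0.708, -0.0, 0.706, 0.0]
force: [1.3, -0.1, -0.6]
grip_width: 1.0
```

```bash
python3 look.py w16 "[.4932,.3015,.14]" 0;python3 - <<'E'
from h import *
b=snapshot('scene')
k=lambda i,f:cv2.resize(i,None,fx=f,fy=f,interpolation=cv2.INTER_CUBIC)
cv2.imwrite('pics/16.png',k(b[180:330,260:420],4))
E
```

```text
shift [ 0.0214  0.251  -0.0089] turn(tool x) 0.001 rad; cur yaw 0.1 | t 16.73 tcp [0.5023 0.0506 0.1614] w 93.0 F [ 1.3 -0.1 -0.6]
```

View pics/16.png

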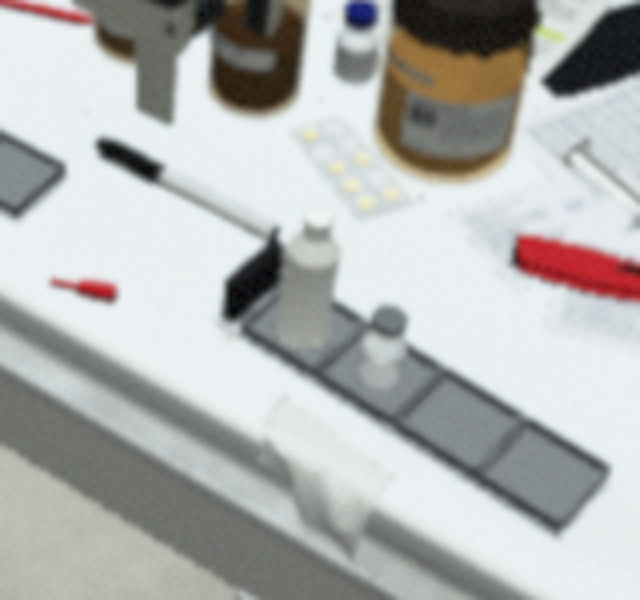

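Emit:
drive_tool:
  motion:
    - [0.0,0.2,-0.008,0,0.093]
    - [0.0,0.2,-0.008,0,0.093]
    - [0.0,0.2,-0.008,0,0.093]
    - [0.0,0.2,-0.008,0,0.093]
    - [0.0,0.2,-0.008,0,0.093]

```text
time_s: 17.25
tool_pos: [0.4938, 0.2515, 0.1601]
ee_rot: [0.707, 0.0, 0.707, 0.0]
force: [0.2, -0.4, -0.3]
grip_width: 0.999
```

Emit:
drive_tool:
  motion:
    - [0.02,0.03,0,0,0.093]
    - [0.05,0.048,0,0,0.093]
    - [0.08,0.048,0,0,0.093]
    - [0.08,0.048,0,0,0.093]
    - [0.08,0.048,0,0,0.093]

```text
time_s: 17.67
tool_pos: [0.4938, 0.2966, 0.0791]
ee_rot: [0.706, -0.0, 0.708, -0.0]
force: [-0.2, -0.4, 0.9]
grip_width: 0.999
```

```bash
python3 look.py w17 "[.4932,.3015,.018]" 0
```

```text
shift [ 0.0611  0.005  -0.0004] turn(tool x) -0.000 rad; cur yaw -0.0 | t 17.67 tcp [0.4938 0.2966 0.0791] w 92.9 F [-0.2 -0.4  0.9]
```

View pics/w17.png

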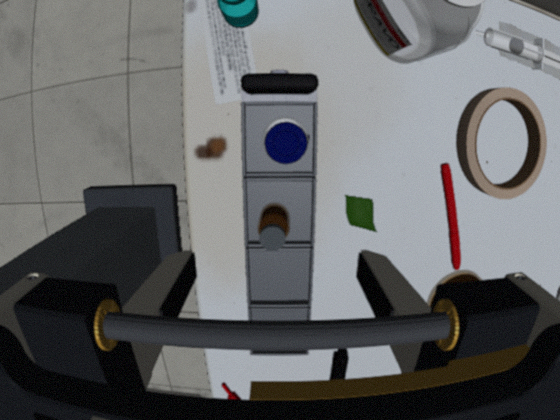

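```bash
python3 - <<'E'
from est import *
E=np.load('last.npz')['E']
for n,u,z in [('small',(273,237),.0525),('blue',(287,143),.0635)]: print(n,np.round(wz(u,z,E),4))
E
```

```text
small [0.4931 0.3037 0.0525]
blue [0.5011 0.3627 0.0635]
```

Target (.4932, .302). Descend to z≈.018.

Emit:
drive_tool:
  motion:
    - [0.02,0.004,0,0.0,0.093]
    - [0.045,0.0045,0,0.0,0.093]
    - [0.058,0.0045,0,0.0,0.093]
    - [0.06,0.0045,0,0.0,0.093]
    - [0.06,0.0045,0,0.0,0.09]

```text
time_s: 18.13
tool_pos: [0.4946, 0.3015, 0.0204]
ee_rot: [0.707, 0.0, 0.707, -0.0]
force: [0.1, 0.7, 1.5]
grip_width: 0.977
```

```bash
python3 look.py w18 "[.4932,.302,.018]" 0
```

```text
shift [ 0.0024  0.0005 -0.0014] turn(tool x) -0.001 rad; cur yaw -0.0 | t 18.13 tcp [0.4946 0.3015 0.0204] w 90.8 F [0.1 0.7 1.5]
```

View pics/w18.png

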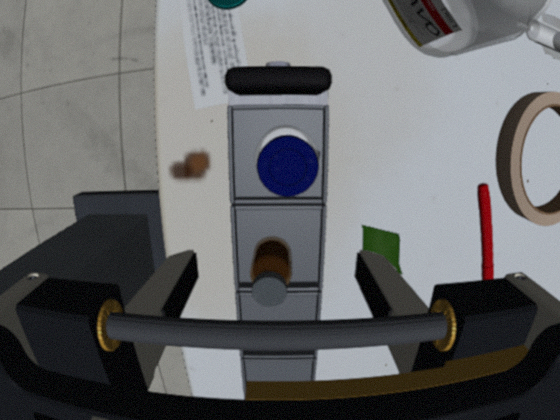

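Emit:
drive_tool:
  motion:
    - [0.0015,0,-0.0015,0,0.08]
    - [0.0015,0,-0.0015,0,0.012]
    - [0.0015,0,-0.0015,0,0.012]
    - [0.0015,0,-0.0015,0,0.012]
    - [0.0015,0,-0.0015,0,0.012]

```text
time_s: 18.6
tool_pos: [0.4928, 0.3019, 0.0182]
ee_rot: [0.707, 0.0, 0.707, 0.0]
force: [0.5, 0.7, -0.5]
grip_width: 0.657
```

Emit:
drive_tool:
  motion:
    - [0,0,0,0,0.012]
    - [0,0,0,0,0.012]
    - [0,0,0,0,0.012]
    - [0,0,0,0,0.012]
    - [0,0,0,0,0.012]

```text
time_s: 19.02
tool_pos: [0.4927, 0.3018, 0.0178]
ee_rot: [0.707, -0.0, 0.707, -0.0]
force: [0.1, -0.1, -0.4]
grip_width: 0.3
```

Emit:
drive_tool:
  motion:
    - [0,0,0,0,0.012]
    - [0,0,0,0,0.012]
    - [0,0,0,0,0.012]
    - [0,0,0,0,0.012]

```text
time_s: 19.35
tool_pos: [0.4927, 0.3018, 0.0178]
ee_rot: [0.707, -0.0, 0.707, -0.0]
force: [0.6, -0.5, -0.9]
grip_width: 0.227
```

Emit:
drive_tool:
  motion:
    - [-0.01,0,0,0,0.012]
    - [-0.035,0,0,0,0.012]
    - [-0.07,0,0,0,0.012]
    - [-0.1,-0.01,0,0,0.012]
    - [-0.115,-0.04,0,0,0.012]

```text
time_s: 19.77
tool_pos: [0.4934, 0.2638, 0.1377]
ee_rot: [0.708, 0.0, 0.706, 0.002]
force: [2.3, -0.7, 0.3]
grip_width: 0.229
```

Emit:
drive_tool:
  motion:
    - [-0.005,-0.035,0,0.03,0.012]
    - [-0.005,-0.075,0,0.05,0.012]
    - [-0.005,-0.115,0,0.074,0.012]
    - [-0.005,-0.155,0,0.074,0.012]
    - [-0.005,-0.18,0,0.074,0.012]

```text
time_s: 20.18
tool_pos: [0.4923, 0.079, 0.1389]
ee_rot: [0.707, 0.026, 0.706, -0.027]
force: [-0.4, 0.3, 0.6]
grip_width: 0.224
```

```bash
python3 look.py w19 "[.489,-.134,.138]" -4.2
```

```text
shift [ 0.001  -0.2127  0.0127] turn(tool x) -0.002 rad; cur yaw -4.3 | t 20.18 tcp [0.4923 0.079  0.1389] w 20.9 F [-0.4  0.3  0.6]
```

View pics/w19.png

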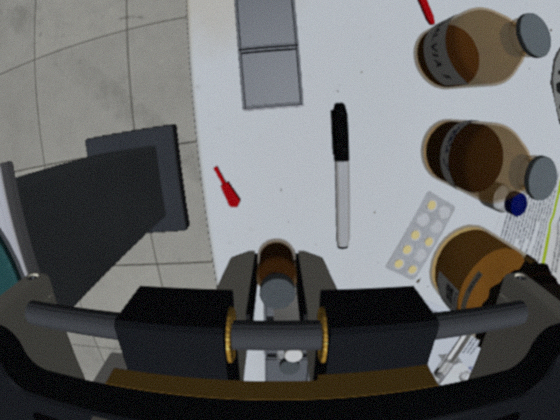

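Held upright. Go on over the tube (vial bottom at ~.126 > .0995).

Emit:
drive_tool:
  motion:
    - [0,-0.03,0.003,0,0.012]
    - [0,-0.07,0.006,0,0.012]
    - [0,-0.11,0.01,0,0.012]
    - [0,-0.15,0.0127,0,0.012]
    - [0,-0.19,0.0127,0,0.012]

```text
time_s: 20.65
tool_pos: [0.4911, -0.1104, 0.1389]
ee_rot: [0.707, 0.026, 0.706, -0.026]
force: [0.9, -0.1, -0.6]
grip_width: 0.226
```

Emit:
drive_tool:
  motion:
    - [0.0,-0.018,0,0,0.012]
    - [0.02,-0.021,0,0,0.012]
    - [0.055,-0.021,0,0,0.012]
    - [0.08,-0.021,0,0,0.012]
    - [0.085,-0.021,0,0,0.012]

```text
time_s: 21.07
tool_pos: [0.4879, -0.1291, 0.0494]
ee_rot: [0.705, 0.027, 0.708, -0.026]
force: [-1.6, 1.0, -1.7]
grip_width: 0.229
```

```bash
python3 look.py w20 "[.489,-.134,.0185]" -4.2
```

```text
shift [ 0.0309 -0.0048  0.0016] turn(tool x) -0.001 rad; cur yaw -4.3 | t 21.07 tcp [ 0.4879 -0.1291  0.0494] w 21.3 F [-1.6  1.  -1.7]
```

View pics/w20.png

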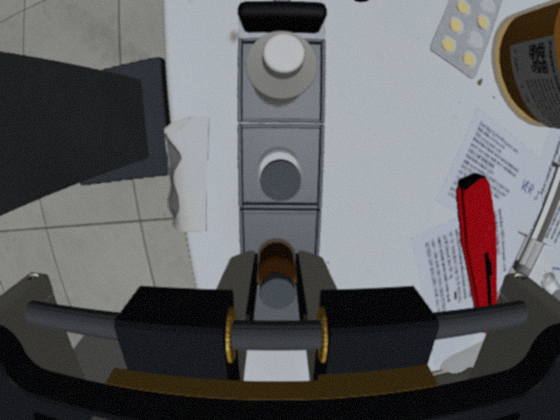

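Emit:
drive_tool:
  motion:
    - [0.008,-0.003,0.001,0,0.012]
    - [0.018,-0.003,0.001,0,0.012]
    - [0.027,-0.003,0.001,0,0.012]
    - [0.029,-0.003,0.001,0,0.012]
    - [0.029,-0.003,0.001,0,0.012]

```text
time_s: 21.53
tool_pos: [0.4903, -0.1325, 0.0234]
ee_rot: [0.706, 0.026, 0.707, -0.026]
force: [-0.2, 0.7, 0.0]
grip_width: 0.229
```

Emit:
drive_tool:
  motion:
    - [0,0,0,0,0.012]
    - [0,0,0,0,0.012]

```text
time_s: 21.7
tool_pos: [0.4908, -0.1326, 0.0244]
ee_rot: [0.707, 0.026, 0.706, -0.026]
force: [0.6, -0.2, -0.2]
grip_width: 0.23
```

```bash
python3 look.py w21 "[.489,-.134,.0178]" -4.2
```

```text
shift [ 0.0066 -0.0015 -0.0017] turn(tool x) -0.001 rad; cur yaw -4.2 | t 21.7 tcp [ 0.4908 -0.1326  0.0244] w 21.3 F [ 0.6 -0.2 -0.2]
```

Emit:
drive_tool:
  motion:
    - [0.002,-0.001,-0.001,0,0.012]
    - [0.0045,-0.001,-0.001,0,0.012]
    - [0.006,-0.001,-0.001,0,0.012]
    - [0.006,-0.001,-0.001,0,0.012]
    - [0.006,-0.001,-0.001,0,0.012]

```text
time_s: 22.17
tool_pos: [0.4894, -0.1335, 0.0178]
ee_rot: [0.707, 0.026, 0.707, -0.026]
force: [-0.5, -0.4, 0.2]
grip_width: 0.226
```

Emit:
drive_tool:
  motion:
    - [0.0003,0,0,0,0.012]
    - [0.0008,0,0,0,0.012]
    - [0.0008,0,0,0,0.012]

```text
time_s: 22.42
tool_pos: [0.4895, -0.1336, 0.0176]
ee_rot: [0.707, 0.026, 0.707, -0.026]
force: [-4.3, 1.6, 9.4]
grip_width: 0.225
```

Contact again; release and rise.

Emit:
drive_tool:
  motion:
    - [0,0,0,0,0.04]
    - [0,0,0,0,0.07]
    - [0,0,0,0,0.093]
    - [0,0,0,0,0.093]
    - [0,0,0,0,0.093]

```text
time_s: 22.83
tool_pos: [0.4894, -0.1335, 0.0169]
ee_rot: [0.707, 0.026, 0.707, -0.026]
force: [-0.5, -0.2, -0.3]
grip_width: 0.537
```

Emit:
drive_tool:
  motion:
    - [0,0,0,0,0.093]
    - [0,0,0,0,0.093]
    - [-0.01,0,0,0,0.093]
    - [-0.04,0,0,0,0.093]
    - [-0.08,0,0,0,0.093]

```text
time_s: 23.25
tool_pos: [0.4879, -0.133, 0.0961]
ee_rot: [0.705, 0.027, 0.708, -0.026]
force: [0.5, 0.6, -0.3]
grip_width: 0.898
```

Emit:
drive_tool:
  motion:
    - [-0.03,0.0,0,0,0.093]
    - [-0.055,0.01,0,0,0.093]
    - [-0.06,0.05,0,-0.03,0.093]
    - [-0.06,0.09,0,-0.07,0.093]
    - [-0.06,0.13,0,-0.07,0.093]

```text
time_s: 23.67
tool_pos: [0.4991, -0.0027, 0.1588]
ee_rot: [0.708, 0.001, 0.706, -0.001]
force: [0.6, 0.8, 0.2]
grip_width: 1.002
```

```bash
python3 look.py w22 "[.5002,.3622,.15]" 0;python3 - <<'E'
from h import *
b=snapshot('scene')
k=lambda i,f:cv2.resize(i,None,fx=f,fy=f,interpolation=cv2.INTER_CUBIC)
cv2.imwrite('pics/22.png',k(b[180:330,260:420],4))
E
```

```text
shift [0.0088 0.3649 0.    ] turn(tool x) -0.003 rad; cur yaw -0.2 | t 23.67 tcp [ 0.4991 -0.0027  0.1588] w 93.2 F [0.6 0.8 0.2]
```

View pics/22.png

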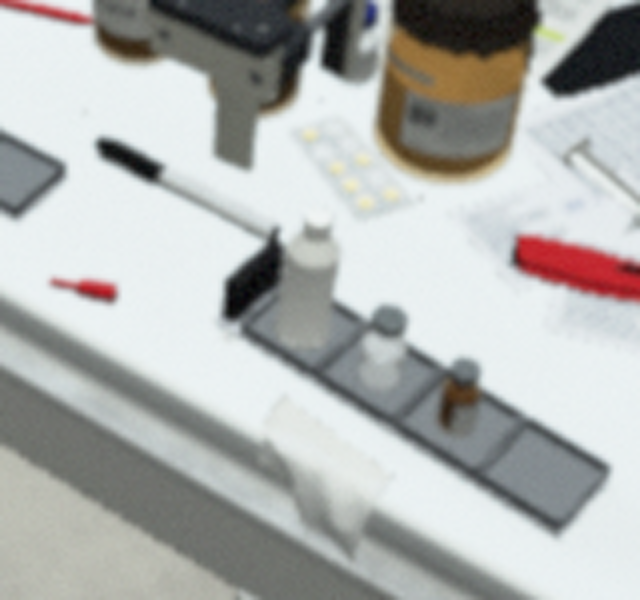

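Emit:
drive_tool:
  motion:
    - [0,0.2,0.001,0,0.093]
    - [0,0.2,0.001,0,0.093]
    - [0,0.2,0.001,0,0.093]
    - [0,0.2,0.001,0,0.093]
    - [0,0.2,0.001,0,0.093]

```text
time_s: 24.18
tool_pos: [0.5006, 0.1983, 0.1579]
ee_rot: [0.707, 0.001, 0.707, -0.001]
force: [1.8, -1.4, -0.5]
grip_width: 1.0
```

Emit:
drive_tool:
  motion:
    - [0,0.162,0,0,0.093]
    - [0,0.162,0,0,0.093]
    - [0,0.162,0,0,0.093]
    - [0,0.162,0,0,0.093]
    - [0,0.162,0,0,0.093]

```text
time_s: 24.6
tool_pos: [0.501, 0.3627, 0.1571]
ee_rot: [0.707, 0.001, 0.707, 0.0]
force: [-0.2, 0.6, 0.2]
grip_width: 1.001
```

Emit:
drive_tool:
  motion:
    - [0.03,0.0,0,0,0.093]
    - [0.065,0.0,0,0,0.093]
    - [0.075,0.0,0,0,0.093]
    - [0.075,0.0,0,0,0.093]

```text
time_s: 24.93
tool_pos: [0.5006, 0.3568, 0.0795]
ee_rot: [0.706, 0.001, 0.708, -0.003]
force: [0.1, -0.1, 0.1]
grip_width: 1.003
```

```bash
python3 look.py w23 "[.5003,.362,.0185]" 0
```

```text
shift [ 0.061   0.0054 -0.0001] turn(tool x) -0.004 rad; cur yaw -0.3 | t 24.93 tcp [0.5006 0.3568 0.0795] w 93.3 F [ 0.1 -0.1  0.1]
```

View pics/w23.png

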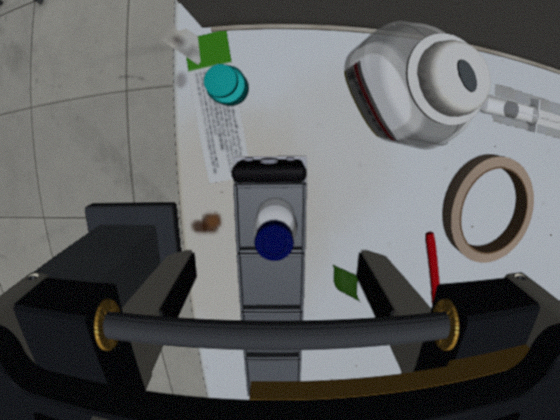

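Emit:
drive_tool:
  motion:
    - [0.02,0.0035,0,0.0,0.093]
    - [0.045,0.0035,0,0.0,0.093]
    - [0.058,0.0035,0,0.0,0.093]
    - [0.06,0.0035,0,0.0,0.093]
    - [0.06,0.0035,0,0.0,0.09]

```text
time_s: 25.4
tool_pos: [0.5019, 0.3615, 0.023]
ee_rot: [0.707, 0.002, 0.707, -0.002]
force: [-0.2, 0.4, -0.3]
grip_width: 0.979
```

```bash
python3 look.py w24 "[.5003,.362,.0185]" 0; python3 - <<'E'
from est import *
print(get_state()['tool_pos'])
E
```

```text
shift [ 0.0045  0.0005 -0.0016] turn(tool x) -0.004 rad; cur yaw -0.2 | t 25.4 tcp [0.5019 0.3615 0.023 ] w 91.0 F [-0.2  0.4 -0.3]
[0.50218425 0.36180967 0.02371157]
```

View pics/w24.png

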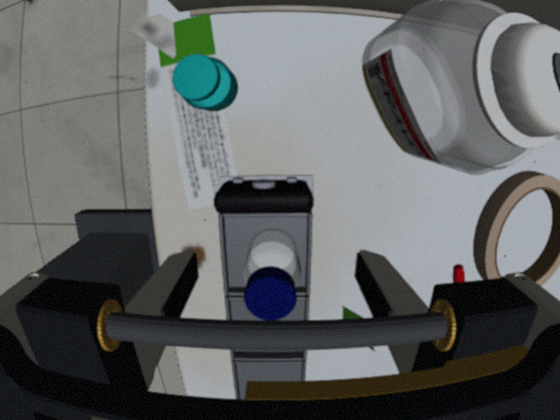

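Emit:
drive_tool:
  motion:
    - [0.005,0,-0.002,0,0.08]
    - [0.005,0,-0.002,0,0.015]
    - [0.005,0,-0.002,0,0.015]
    - [0.005,0,-0.002,0,0.015]
    - [0.005,0,-0.002,0,0.015]

```text
time_s: 25.87
tool_pos: [0.4997, 0.3618, 0.0175]
ee_rot: [0.707, 0.002, 0.707, -0.001]
force: [-0.5, 0.4, -0.1]
grip_width: 0.657
```

Emit:
drive_tool:
  motion:
    - [0,0,0,0,0.015]
    - [0,0,0,0,0.015]
    - [0,0,0,0,0.015]
    - [0,0,0,0,0.015]
    - [0,0,0,0,0.015]

```text
time_s: 26.28
tool_pos: [0.4995, 0.3616, 0.0171]
ee_rot: [0.707, 0.001, 0.707, -0.001]
force: [0.8, 0.1, 0.3]
grip_width: 0.303
```

Emit:
drive_tool:
  motion:
    - [0,0,0,0,0.015]
    - [0,0,0,0,0.015]
    - [0,0,0,0,0.015]

```text
time_s: 26.53
tool_pos: [0.4995, 0.3617, 0.0171]
ee_rot: [0.707, 0.001, 0.707, -0.001]
force: [-1.0, -1.4, 0.5]
grip_width: 0.3
```

Emit:
drive_tool:
  motion:
    - [-0.01,0,0,0,0.015]
    - [-0.035,0,0,0,0.015]
    - [-0.07,0,0,0,0.015]
    - [-0.1,-0.01,0,0,0.015]
    - [-0.12,-0.04,0,0,0.015]

```text
time_s: 26.95
tool_pos: [0.4997, 0.3236, 0.141]
ee_rot: [0.708, 0.001, 0.706, 0.0]
force: [1.8, -0.7, 0.3]
grip_width: 0.304
```

Emit:
drive_tool:
  motion:
    - [-0.005,-0.035,0,0.03,0.015]
    - [-0.005,-0.075,0,0.05,0.015]
    - [-0.005,-0.115,0,0.074,0.015]
    - [-0.005,-0.155,0,0.074,0.015]
    - [-0.005,-0.19,0,0.074,0.015]

```text
time_s: 27.37
tool_pos: [0.4982, 0.1296, 0.143]
ee_rot: [0.707, 0.028, 0.706, -0.028]
force: [0.7, -0.0, -0.7]
grip_width: 0.296
```

```bash
python3 look.py w25 "[.485,-.1885,.14]" -4.2
```

```text
shift [ 0.003  -0.3181  0.0117] turn(tool x) -0.005 rad; cur yaw -4.5 | t 27.37 tcp [0.4982 0.1296 0.143 ] w 27.5 F [ 0.7 -0.  -0.7]
```

View pics/w25.png

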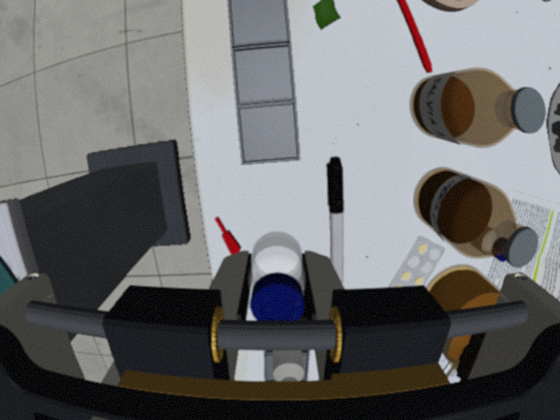

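Blue held upright; bottom ~.131.

Emit:
drive_tool:
  motion:
    - [0,-0.035,0.002,-0.004,0.015]
    - [0,-0.075,0.004,-0.004,0.015]
    - [0,-0.115,0.006,-0.004,0.015]
    - [0,-0.155,0.008,-0.004,0.015]
    - [0,-0.195,0.01,-0.004,0.015]

```text
time_s: 27.83
tool_pos: [0.4929, -0.0653, 0.1431]
ee_rot: [0.707, 0.026, 0.706, -0.026]
force: [1.4, -0.1, -0.2]
grip_width: 0.306
```

Emit:
drive_tool:
  motion:
    - [0,-0.035,0.002,0,0.015]
    - [0,-0.075,0.002,0,0.015]
    - [0,-0.11,0.002,0,0.015]
    - [0,-0.12,0.002,0,0.015]
    - [0,-0.12,0.002,0,0.015]

```text
time_s: 28.25
tool_pos: [0.4861, -0.1855, 0.1426]
ee_rot: [0.707, 0.027, 0.707, -0.027]
force: [-0.4, 0.3, -0.6]
grip_width: 0.304
```

Emit:
drive_tool:
  motion:
    - [0.02,0,0,0,0.015]
    - [0.055,0,0,0,0.015]
    - [0.085,0,0,0,0.015]
    - [0.092,0,0,0,0.015]
    - [0.092,0,0,0,0.015]

```text
time_s: 28.67
tool_pos: [0.4857, -0.1819, 0.0486]
ee_rot: [0.706, 0.026, 0.708, -0.025]
force: [0.2, -0.7, -0.5]
grip_width: 0.301
```

```bash
python3 look.py w26 "[.485,-.1885,.0178]" -4.2
```

```text
shift [ 0.0308 -0.0067 -0.0001] turn(tool x) 0.000 rad; cur yaw -4.2 | t 28.67 tcp [ 0.4857 -0.1819  0.0486] w 28.0 F [ 0.2 -0.7 -0.5]
```

View pics/w26.png

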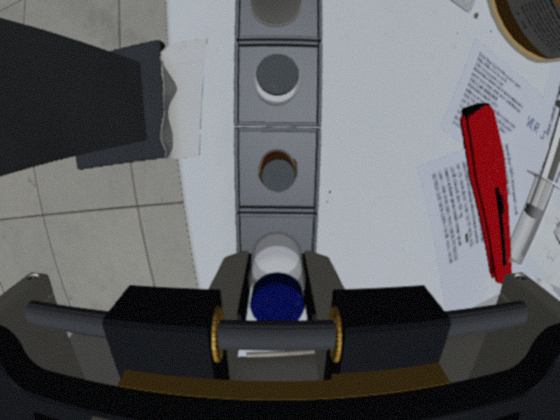

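Emit:
drive_tool:
  motion:
    - [0.006,-0.0045,0,0,0.015]
    - [0.014,-0.0045,0,0,0.015]
    - [0.02,-0.0045,0,0,0.015]
    - [0.024,-0.0045,0,0,0.015]
    - [0.024,-0.0045,0,0,0.015]

```text
time_s: 29.13
tool_pos: [0.4858, -0.1878, 0.0253]
ee_rot: [0.706, 0.026, 0.707, -0.026]
force: [-0.2, 0.1, -0.5]
grip_width: 0.3
```

Emit:
drive_tool:
  motion:
    - [0,0,0,0,0.015]
    - [0,0,0,0,0.015]

```text
time_s: 29.3
tool_pos: [0.4863, -0.188, 0.0263]
ee_rot: [0.707, 0.026, 0.707, -0.026]
force: [1.0, -1.6, -1.1]
grip_width: 0.302
```

```bash
python3 look.py w27 "[.485,-.1885,.0171]" -4.2
```

```text
shift [ 0.0092 -0.0006 -0.0013] turn(tool x) -0.001 rad; cur yaw -4.2 | t 29.3 tcp [ 0.4863 -0.188   0.0263] w 28.1 F [ 1.  -1.6 -1.1]
```

Emit:
drive_tool:
  motion:
    - [0.003,-0.0005,-0.001,0,0.015]
    - [0.006,-0.0005,-0.001,0,0.015]
    - [0.008,-0.0005,-0.001,0,0.015]
    - [0.008,-0.0005,-0.001,0,0.015]
    - [0.008,-0.0005,-0.001,0,0.015]

```text
time_s: 29.77
tool_pos: [0.485, -0.1882, 0.0179]
ee_rot: [0.707, 0.026, 0.707, -0.026]
force: [0.3, 0.6, -1.0]
grip_width: 0.3
```

Emit:
drive_tool:
  motion:
    - [0.0005,0,0,0,0.015]
    - [0.001,0,0,0,0.015]
    - [0.001,0,0,0,0.015]

```text
time_s: 30.02
tool_pos: [0.4852, -0.1883, 0.0171]
ee_rot: [0.707, 0.026, 0.707, -0.026]
force: [0.6, 0.5, -0.6]
grip_width: 0.3
```

Emit:
drive_tool:
  motion:
    - [0.0005,0,0,0,0.015]
    - [0.0008,0,0,0,0.015]
    - [0.0008,0,0,0,0.015]

```text
time_s: 30.27
tool_pos: [0.4852, -0.1884, 0.0169]
ee_rot: [0.707, 0.026, 0.707, -0.026]
force: [-3.3, 1.2, 8.0]
grip_width: 0.303
```

Emit:
drive_tool:
  motion:
    - [0,0,0,0,0.04]
    - [0,0,0,0,0.07]
    - [0,0,0,0,0.093]
    - [0,0,0,0,0.093]
    - [0,0,0,0,0.093]

```text
time_s: 30.68
tool_pos: [0.4851, -0.1883, 0.0162]
ee_rot: [0.707, 0.026, 0.707, -0.026]
force: [-0.1, 0.1, 0.5]
grip_width: 0.612
```

Emit:
drive_tool:
  motion:
    - [0,0,0,0,0.093]
    - [0,0,0,0,0.093]
    - [-0.01,0,0,0,0.093]
    - [-0.04,0,0,0,0.093]
    - [-0.08,0,0,0,0.093]

```text
time_s: 31.1
tool_pos: [0.4837, -0.1877, 0.0953]
ee_rot: [0.705, 0.027, 0.708, -0.026]
force: [0.5, -0.5, -0.7]
grip_width: 0.964
```

Emit:
drive_tool:
  motion:
    - [-0.04,0,0,0,0.093]
    - [-0.08,0,0,0,0.093]
    - [-0.09,0,-0.04,0,0.093]
    - [-0.09,0,-0.08,0,0.093]
    - [-0.09,0,-0.08,0,0.093]

```text
time_s: 31.52
tool_pos: [0.4017, -0.182, 0.1888]
ee_rot: [0.708, 0.026, 0.706, -0.027]
force: [-0.1, 1.2, -0.3]
grip_width: 0.999
```

```bash
python3 look.py w28 "[.485,-.1885,.0171]" -4.2;python3 - <<'E'
from h import *
b=snapshot('scene');t=snapshot('top')
k=lambda i,f:cv2.resize(i,None,fx=f,fy=f,interpolation=cv2.INTER_CUBIC)
cv2.imwrite('pics/28.png',np.hstack([k(b[180:330,260:420],2.5),k(cv2.imread('pics/w28.png')[40:340,280:600],1.25)]))
cv2.imwrite('pics/28t.png',k(t[180:240,160:420],3))
E
```

```text
shift [0.172 0.    0.083] turn(tool x) -0.001 rad; cur yaw -4.3 | t 31.52 tcp [ 0.4017 -0.182   0.1888] w 92.9 F [-0.1  1.2 -0.3]
```

View pics/28.png

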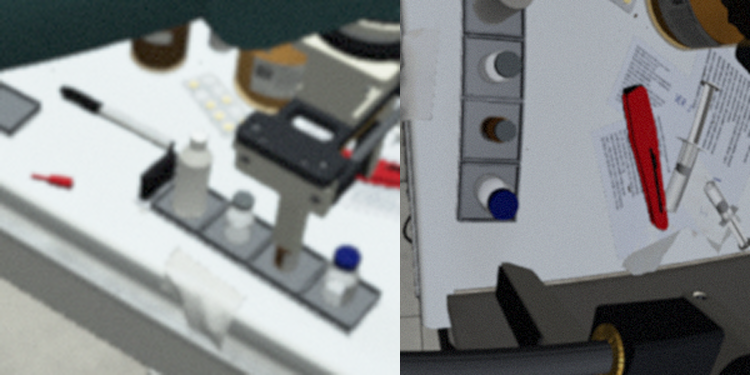

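View pics/28t.png

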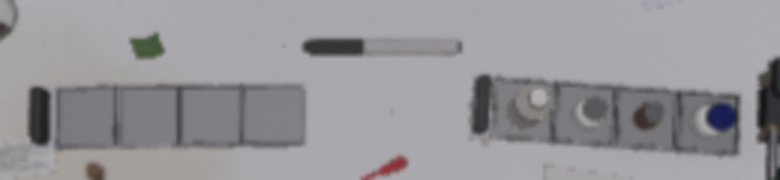

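All four stand upright in the correct cups and the robot is clear. The order from the head plate is tube, clear, small, blue, and the turquoise look-alike was left alone.

```bash
python3 -c "
from cell import *
print(hand_in())"
```

```text
the job is handed in; nothing more can be done
None
```

All four vials are now in the empty rack in reverse order, and the job was handed in at about 31.7 s of the 115 s allowed.

- **Starting order:** counting from the head plate of the full rack, the vials stood blue, small brown, clear, tube.
- **Final order:** counting from the head plate of the other rack, they now stand tube, clear, small brown, blue. The turquoise look-alike was not touched.
- **Setting down:** I lowered each vial slowly until the floor pushed back with about 8–10 N, then opened the fingers and lifted straight up.
- **Last checks:** the final scene, top and wrist pictures show all four upright, one to a cup. The full rack is empty and the gripper was raised and clear of everything.
- **Disagreements:** early wrist-camera positions were up to about 7 mm off the top camera because the arm was still settling. I measured again and the two agreed to within about 5 mm. The last wrist reading of the clear vial was still up to about 5 mm off along the row, so I used a value in between. I also corrected the tool's position before setting each vial down.

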